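# Gauge the gudgeon pins with go and no-go slots and close the box of good ones

## Task

Sort the loose steel gudgeon pins with the two slot gauges: a pin that drops through the narrower (no-go) slot is worn and stays in that gauge's bin; a pin that stops at the narrower slot but drops through the wider (go) slot is good and belongs in the go gauge's bin; a pin too big for both goes into the grey tray. When every pin is sorted, put the aluminium dust cover squarely over the top of the go gauge and press it down firmly to confirm that it is fully home, then let go.

Things in the scene. Friction and masses are not known exactly. Their poses are not given: they have to be found in the camera images.
- go_gauge_slot (a point): Middle of the wider (go) slot, level with the box's top. Slot 32.5 mm wide along the box's y, 80 mm long along its x; long edges rounded, 2.5 mm radius; straight walls end 16 mm below the top. Beneath is a closed catch bin 60 mm high: a pin that passes drops in to lie about 60 mm below the top, or on an earlier pin, and stays there. A pin that does not pass rests in the slot mouth, its centre 7 to 13 mm above the top.
- nogo_gauge_slot (a point): Middle of the narrower (no-go) slot, level with the box's top. Slot 24.5 mm wide along the box's y, 80 mm long along its x; long edges rounded, 2.5 mm radius; straight walls end 16 mm below the top. Beneath is a closed catch bin 60 mm high: a pin that passes drops in to lie about 60 mm below the top, or on an earlier pin, and stays there. A pin that does not pass rests in the slot mouth, its centre 7 to 13 mm above the top.
- go_gauge: Fixed grey and steel gauge box with the wider (go) slot, 120 mm (its x, along the slot) x 104 mm (its y) x 80 mm high; clear front wall, catch bin inside. Origin: centre of its underside, on the table; z up. The two gauges look alike but for slot width, and swap places from start to start.
- nogo_gauge: Fixed grey and steel gauge box with the narrower (no-go) slot, 120 mm (its x, along the slot) x 104 mm (its y) x 80 mm high; clear front wall, catch bin inside. Origin: centre of its underside, on the table; z up. The two gauges look alike but for slot width, and swap places from start to start.
- cover: Loose aluminium dust cover lying right way up, 0.25 kg, 136 mm (its x) x 120 mm (its y): a plate with a 14 mm deep skirt (inside 128 x 112 mm) that goes over the top of a gauge box with 4 mm to spare on every side, its x along the slot, either way round. Origin: centre of the skirt's lower edge; fully home it lies 14 mm below the top of the box (66 mm above the table).
- cover_grip (a point): Middle of the black upright grip bar on the cover: 46 mm along the cover's x, 18 mm thick along its y, 32 mm high, from 16 mm below to 16 mm above this point, which is 34 mm above the skirt's lower edge. A firm press on it is about 15 N.
- tray: Loose open grey plastic tray, 120 mm (its x) x 150 mm (its y), 24 mm high, walls and floor 3 mm; origin at the centre of its underside. Tray and cover swap places from start to start.
- pin_1: A pin: see its _mid entry. This is the same body, origin at the a point on its round side half-way along, lowest at the start.
- pin_1_mid (a point): Centre of a steel gudgeon pin, a short round bar with dark bores in its ends, 50 mm long along its x, about 0.2 kg, lying on its side; it rolls stiffly and soon stops. Its diameter is about 22, 30 or 38 mm; which is not told, the gauges decide. Four or five of the six pins are present.
- pin_2: A pin: see its _mid entry. This is the same body, origin at the a point on its round side half-way along, lowest at the start.
- pin_2_mid (a point): Centre of a steel gudgeon pin, a short round bar with dark bores in its ends, 50 mm long along its x, about 0.2 kg, lying on its side; it rolls stiffly and soon stops. Its diameter is about 22, 30 or 38 mm; which is not told, the gauges decide. Four or five of the six pins are present.
- pin_3: A pin: see its _mid entry. This is the same body, origin at the a point on its round side half-way along, lowest at the start.
- pin_3_mid (a point): Centre of a steel gudgeon pin, a short round bar with dark bores in its ends, 50 mm long along its x, about 0.2 kg, lying on its side; it rolls stiffly and soon stops. Its diameter is about 22, 30 or 38 mm; which is not told, the gauges decide. Four or five of the six pins are present.
- pin_4: A pin: see its _mid entry. This is the same body, origin at the a point on its round side half-way along, lowest at the start.
- pin_4_mid (a point): Centre of a steel gudgeon pin, a short round bar with dark bores in its ends, 50 mm long along its x, about 0.2 kg, lying on its side; it rolls stiffly and soon stops. Its diameter is about 22, 30 or 38 mm; which is not told, the gauges decide. Four or five of the six pins are present.
- pin_5: A pin: see its _mid entry. This is the same body, origin at the a point on its round side half-way along, lowest at the start.
- pin_5_mid (a point): Centre of a steel gudgeon pin, a short round bar with dark bores in its ends, 50 mm long along its x, about 0.2 kg, lying on its side; it rolls stiffly and soon stops. Its diameter is about 22, 30 or 38 mm; which is not told, the gauges decide. Four or five of the six pins are present.
- pin_6: A pin: see its _mid entry. This is the same body, origin at the a point on its round side half-way along, lowest at the start.
- pin_6_mid (a point): Centre of a steel gudgeon pin, a short round bar with dark bores in its ends, 50 mm long along its x, about 0.2 kg, lying on its side; it rolls stiffly and soon stops. Its diameter is about 22, 30 or 38 mm; which is not told, the gauges decide. Four or five of the six pins are present.
Things that resemble listed ones, but are neither listed nor needed, are in the scene too. What is shaped like the pin_6 but green is not meant.

How it is judged:
By the outcome, as a careful person would: the job done as asked, in the order asked, and still so for the second after the job is handed in, with the robot touching nothing.
Of pin_1, pin_2, pin_3, pin_4, pin_5, pin_6 only 4 to 5 are there at a start; the rules pass over those that are not, and their reading is None.
At some moment in a run one of tray, cover may be knocked a few centimetres aside while the robot is not near it.
Once in a run the grip may slacken for a moment while it holds something.
It also fails if it takes over 210 s, if anything falls off the work surface, if the arm or the gripper's body presses on something with over 40 N, if the wrist force passes 120 N, or if a joint passes its speed limit or range.

## Robot

A 6-joint arm with a two-finger parallel gripper is mounted at the origin on a cart in front of the work surface, level with it; the furniture and walls round the work are solid. World frame = base frame: x ahead of the robot, y to its left, z up, the work surface at z = 0. Lengths are in m, angles in rad, forces in N, time in s.
With the tool pointing down it reaches from about 0.425 to 1.125 m from the base axis. Payload 14.9 kg.
Tool frame: the origin (TCP) lies at the very end of the fingers, on their centre line; the grasp point (between the pads) lies 19 mm behind it (grip_depth is the distance from the TCP to the grasp point, in m); z points along the fingers, y is the direction in which the jaws open and shut (so a half turn about z gives the same grasp; the last joint's range is limited). The gripper opens to 91 mm and grips with 3 to 60 N. Pads are 32 mm wide; open, the fingers measure 118 mm over their backs; the gripper's body (76 mm by 178 mm) begins 60 mm behind the grasp point.
Start: joints at [-1.14, 0.379, 1.734, -0, 1.028, -0.033], TCP at [0.313, -0.626, 0.214] pointing down, gripper open.
Joint ranges: [-2.77, 2.77], [-0.74, 2.19], [0, 2.66], [-1.06, 4.2], [0.31, 2.87], [-3.08, 3.08]. Speed limits (rad/s): [1.89, 1.89, 2.39, 3.14, 3.14, 3.14].

## Interface

Orientations are given as a unit quaternion [x, y, z, w].
In Python, from plant import * gives the robot as it stands.
- The arm moves only by the tool send_rows, never from a script. Its argument "commands" is text: rows parted by semicolons, each of 7 numbers parted by spaces: the turn, a rotation vector about the tool's x, y, z in rad, then the shift along the tool's x, y, z in mm, then the opening, from 0 (shut) to 1 (fully open). In form: ax ay az tx ty tz hand; .... A call has 1 to 12 rows; each row shifts and turns the commanded pose from where the row before left it, along the tool's axes as they then stand; what a row does not reach is not made up. A row lasts 1/12 s, in which the tool goes at most 41.7 mm and 7.16 degrees, less where a joint would pass 70% of its speed; a pose out of reach is approached as far as the arm can. A call is refused whole if a number of a shift passes 41.7 or a number of a turn 0.125, either way. A call with a gripper value outside its range is refused whole. The fingers move at their own pace and stop on an object; "squeeze" is the grip in N (left out, the last holds). Time passes only in rows, so rows that do not move let the fingers close. It gives the time, the measured TCP pose, the force and the opening at its end, in the units of the state.
- get_obs(): the state, without advancing time (a new reading comes with each control period).
- snapshot(name): name is "scene" or "top" or "wrist"; returns (picture, depth): 480x640x3 uint8, red, green, blue; 480x640 float32, m along the optical axis (not along the pixel's ray), 0 where there is no reading.
- get_calibration(name): a dict with "fov_y" (degrees; the focal length in pixels is half the picture's height over the tangent of half this angle, whatever the lens; pixels are square), "cx", "cy" (the principal point, pixels), "eye" and "attitude" of the camera in the world. Camera axes: x right, y up, looking along -z (the intrinsics and any distortion apply to the point x, -y, -z); pixel columns grow to the right and rows downward; lengths in m; the calibration is good to about 2 mm. A picture is of the moment at which its call begins: read the wrist's pose just before it. get_calibration takes no time and is no camera call; for the wrist camera it gives the pose at the moment of the call.
- close_job(): hands the job in, once; it reports no verdict.
The state is a dict: "clock": time; "joints": joint angles; "qvel": joint speeds; "tau": joint torques, N m; "eef_pos": TCP position; "tool_rot": TCP orientation; "ft_force": force on the tool from outside, world axes, zero at the start; "moment": the same for the moment, N m; "gripper_width": finger opening in m.
Only numpy, scipy, OpenCV 4.12 (cv2) and the standard library are available. Lean on these libraries where they do the work, as an engineer would, in place of code of your own. Each camera call takes 0.05 s, during which the arm holds its last target.

## Working session

There is one attempt and no reset: what is moved stays moved. The work goes in short steps, Python scripts to look and compute and a tool call to move; the robot and the scene stay as the last step left them, time stands still between calls to the robot, and variables do not carry over. Pictures are saved under pics/ and viewed, and the job is handed in when it is done.

Besides the shell and the picture viewer there is one more tool, called after "Emit:" as name(argument=value, ...) on one line, values as JSON. send_rows: Moves the arm, as the interface text tells. Its arguments: {"type":"object","properties":{"commands":{"type":"string"},"squeeze":{"type":"number"}},"required":["commands"]}

```bash
ls; mkdir -p pics; python3 - <<'E'
from plant import *
import cv2, json
o=get_obs(); print(o)
for n in ["scene","top","wrist"]:
    c=get_calibration(n); print(n,c)
    p,d=snapshot(n); cv2.imwrite(f"pics/{n}0.png",cv2.cvtColor(p,cv2.COLOR_RGB2BGR))
    import numpy as np; np.save(f"pics/{n}0.npy",d)
E
```

```text
pics
{'clock': 0.0, 'joints': array([-1.14030286e+00,  3.79410989e-01,  1.73476427e+00, -3.21024576e-05,
        1.02849606e+00, -3.33152225e-02]), 'qvel': array([ 0.00112654, -0.00011174,  0.0007979 ,  0.00126241,  0.00182989,
        0.00175698]), 'tau': array([-6.94482806e-04, -7.63723683e+01, -4.34373128e+01,  6.49873121e-02,
        4.22725326e-02, -4.68600638e-05]), 'eef_pos': array([ 0.31296743, -0.62570709,  0.21329473]), 'tool_rot': array([ 9.73228434e-01,  2.29839342e-01, -1.19877504e-04, -5.26025317e-04]), 'ft_force': array([-0.51715436, -0.28140812,  0.22364194]), 'moment': array([-0.03342076,  0.01476286, -0.00732441]), 'gripper_width': 0.09119820944742676}
scene {'fov_y': 54.2711107313943, 'cx': 325.91814071735485, 'cy': 233.18757633899335, 'eye': array([0.10807578, 0.65683813, 0.48074482]), 'attitude': array([-0.14935049,  0.51114168,  0.81895256, -0.21388157])}
top {'fov_y': 46.49198386592703, 'cx': 309.3999761527453, 'cy': 232.25185828177663, 'eye': array([ 0.42293022, -0.06740639,  1.24877393]), 'attitude': array([ 0.0292525 , -0.04218201, -0.69801309,  0.71424274])}
wrist {'fov_y': 71.36754596409165, 'cx': 322.04733161870246, 'cy': 244.18706587301347, 'eye': array([ 0.37368628, -0.59682366,  0.38369594]), 'attitude': array([-0.10248067,  0.0644042 , -0.52154007,  0.84459799])}
```

View pics/top0.png

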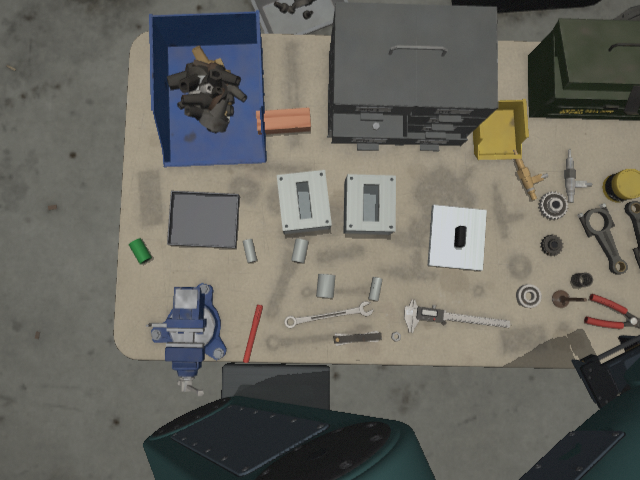

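View pics/scene0.png

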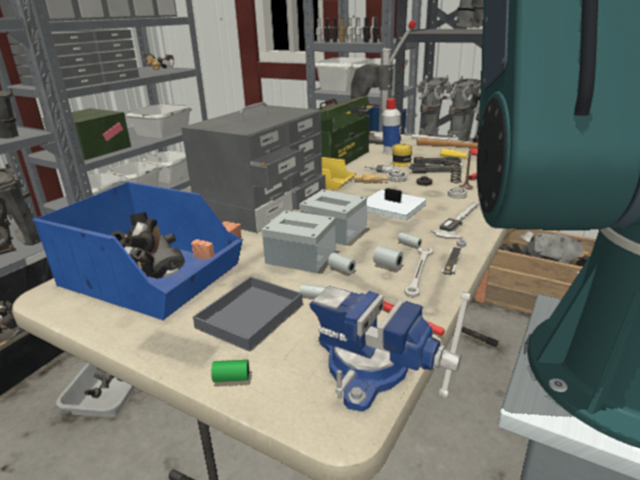

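View pics/wrist0.png

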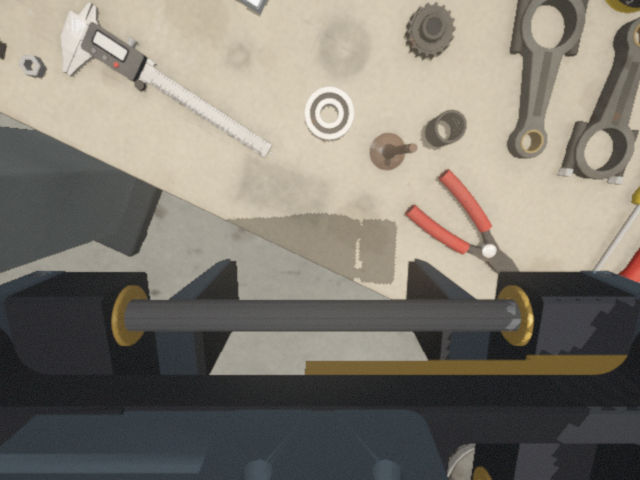

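The top view shows four bare pins at (249,251), (300,250), (326,286) and (375,289), with a green decoy at (140,250). The gauges are at (303,203) and (371,205), the tray at (204,220) and the cover at (458,238). Next I'll enlarge this and measure it.

```bash
cat > h.py <<'E'
from plant import *
import cv2, numpy as np
from scipy.spatial.transform import Rotation as R
def snap(n,name):
    c=get_calibration(n); p,d=snapshot(n)
    b=cv2.cvtColor(p,cv2.COLOR_RGB2BGR); cv2.imwrite(f"pics/{name}.png",b); np.save(f"pics/{name}.npy",d)
    return c,b,d
def f(c): return 240/np.tan(np.radians(c['fov_y'])/2)
def ray(c,u,v):
    F=f(c); d=np.stack([(np.asarray(u,float)-c['cx'])/F,-(np.asarray(v,float)-c['cy'])/F,-np.ones_like(np.asarray(u,float))],-1)
    return R.from_quat(c['attitude']).apply(d)
def onz(c,u,v,z):
    d=ray(c,u,v); t=(z-c['eye'][2])/d[...,2]; return c['eye']+d*np.asarray(t)[...,None]
def cloud(c,d):
    v,u=np.mgrid[:480,:640]; r=ray(c,u.ravel(),v.ravel())
    return (c['eye']+r*d.ravel()[:,None]).reshape(480,640,3)
def proj(c,P):
    q=R.from_quat(c['attitude']).inv().apply(np.asarray(P)-c['eye']); F=f(c)
    return np.stack([c['cx']-F*q[...,0]/q[...,2],c['cy']+F*q[...,1]/q[...,2]],-1)
E
python3 - <<'E'
from h import *
b=cv2.imread('pics/top0.png'); d=np.load('pics/top0.npy'); c=get_calibration('top')
cv2.imwrite('pics/crop1.png',cv2.resize(b[165:315,220:420],None,fx=4,fy=4,interpolation=cv2.INTER_CUBIC))
P=cloud(c,d)
for u,v in [(150,210),(300,330),(400,270),(204,220),(249,251),(300,250),(326,286),(375,289),(280,200),(327,200),(350,200),(392,200),(303,203),(371,205),(440,240),(460,235)]:
    print(u,v,P[v,u].round(4))
print("z histogram table",np.median(P[330:340,300:320,2]))
E
```

```text
150 210 [ 0.5918  0.2706 -0.0029]
300 330 [ 0.3327 -0.0729  0.0027]
400 270 [ 0.4698 -0.2937 -0.0006]
204 220 [0.5714 0.1477 0.0029]
249 251 [0.5033 0.0435 0.0183]
300 250 [ 0.5075 -0.0687  0.028 ]
326 286 [ 0.4302 -0.1265  0.0396]
375 289 [ 0.4262 -0.2346  0.0238]
280 200 [ 0.6093 -0.0237  0.0764]
327 200 [ 0.6117 -0.1234  0.077 ]
350 200 [ 0.6124 -0.172   0.0803]
392 200 [ 0.6143 -0.2608  0.0822]
303 203 [ 0.6156 -0.073   0.0015]
371 205 [ 0.6145 -0.2263  0.0045]
440 240 [ 0.5377 -0.3791  0.0179]
460 235 [ 0.5471 -0.4159  0.0452]
z histogram table -0.0004662641117730848
```

View pics/crop1.png

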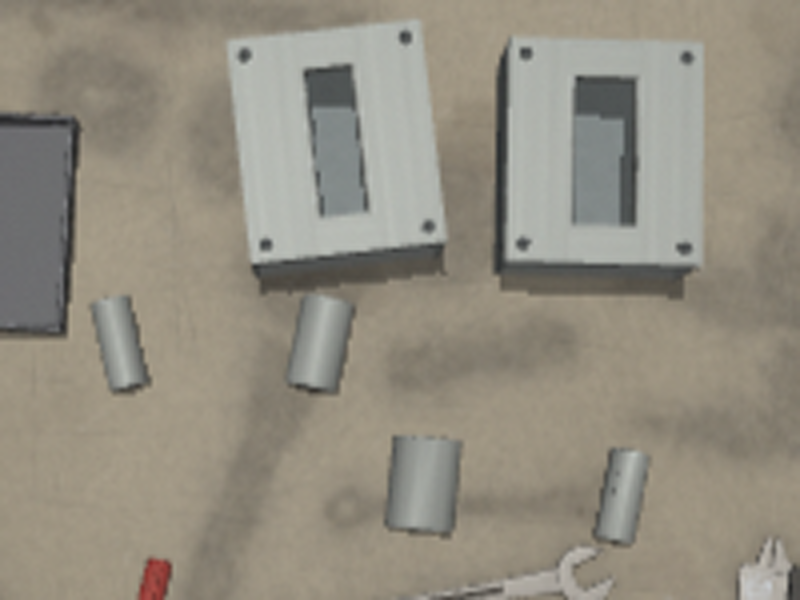

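```bash
cat > meas.py <<'E'
from h import *
def rectw(c,m,z):
    cn=max(cv2.findContours(m,cv2.RETR_EXTERNAL,cv2.CHAIN_APPROX_NONE)[0],key=cv2.contourArea)
    W=onz(c,cn[:,0,0],cn[:,0,1],z)[:,:2].astype(np.float32)
    (x,y),(a,bb),an=cv2.minAreaRect(W*1000)
    if a<bb: a,bb,an=bb,a,an+90
    an=(an+90)%180-90
    return np.round([x,y,a,bb,an],1)   # mm, yaw of long axis vs world x
E
python3 - <<'E'
from meas import *
b=cv2.imread('pics/top0.png'); d=np.load('pics/top0.npy'); c=get_calibration('top')
P=cloud(c,d); hsv=cv2.cvtColor(b,cv2.COLOR_BGR2HSV)
for u,v,z in [(249,251,.011),(300,250,.015),(326,286,.019),(375,289,.011)]:
    x0,y0=u-24,v-24
    s=hsv[y0:y0+48,x0:x0+48,1]; t,m=cv2.threshold(s,0,255,cv2.THRESH_BINARY_INV+cv2.THRESH_OTSU)
    n,l,st,ce=cv2.connectedComponentsWithStats(m); k=l[24,24]
    M=np.zeros((480,640),np.uint8); M[y0:y0+48,x0:x0+48]=(l==k)*255
    print('pin',u,v,'otsu',t,rectw(c,M,z), 'zmax',np.percentile(P[M>0][:,2],80).round(3))
for nm,(x0,x1,y0,y1) in dict(L=(265,340,160,245),Rt=(340,403,160,245)).items():
    m=((P[...,2]>.06)&(P[...,2]<.10)&(hsv[...,2]>140)).astype(np.uint8)*255; M=np.zeros_like(m); M[y0:y1,x0:x1]=m[y0:y1,x0:x1]
    print(nm,rectw(c,M,.08))
    # slot: dark hole inside
    S=np.zeros_like(M); cn=max(cv2.findContours(M,cv2.RETR_EXTERNAL,cv2.CHAIN_APPROX_NONE)[0],key=cv2.contourArea)
    cv2.drawContours(S,[cv2.convexHull(cn)],-1,255,-1); S=cv2.erode(S,np.ones((15,15)))&((hsv[...,2]<165).astype(np.uint8)*255)
    print(' slot',rectw(c,S,.08))
M=((hsv[...,2]>195)&(hsv[...,1]<40)).astype(np.uint8)*255; Q=np.zeros_like(M);Q[195:280,420:495]=M[195:280,420:495]
print('cover',rectw(c,Q,.018))
Q=np.zeros_like(M); Q[215:255,440:480]=(hsv[215:255,440:480,2]<70)*255
print('grip',rectw(c,Q,.05))
m=((hsv[...,2]<125)&(hsv[...,1]<60)).astype(np.uint8)*255;Q=np.zeros_like(M);Q[180:260,160:245]=m[180:260,160:245]
print('tray',rectw(c,Q,.024))
cv2.imwrite('pics/crop2.png',cv2.resize(b[160:380,110:330],None,fx=2.7,fy=2.7,interpolation=cv2.INTER_CUBIC))
E
```

```text
pin 249 251 otsu 25.0 [505.9  43.7  51.3  21.   15. ] zmax 0.022
pin 300 250 otsu 25.0 [508.2 -67.6  51.3  29.1  -9.9] zmax 0.029
pin 326 286 otsu 26.0 [ 431.4 -126.    51.2   37.5   -4.2] zmax 0.037
pin 375 289 otsu 28.0 [ 427.8 -236.5   51.4   22.1  -10.8] zmax 0.022
L [610.5 -73.7 119.3 103.9   7.9]
 slot [610.8 -73.5  80.5  28.3   7.9]
Rt [ 6.086e+02 -2.164e+02  1.204e+02  1.024e+02  4.000e-01]
 slot [ 6.094e+02 -2.156e+02  8.180e+01  3.600e+01  5.000e-01]
cover [ 545.6 -418.7  132.4  118.    -4.2]
grip [ 544.4 -413.9   45.4   22.8   -4.3]
tray [570.7 145.6 154.8 127.8  88.5]
```

View pics/crop2.png

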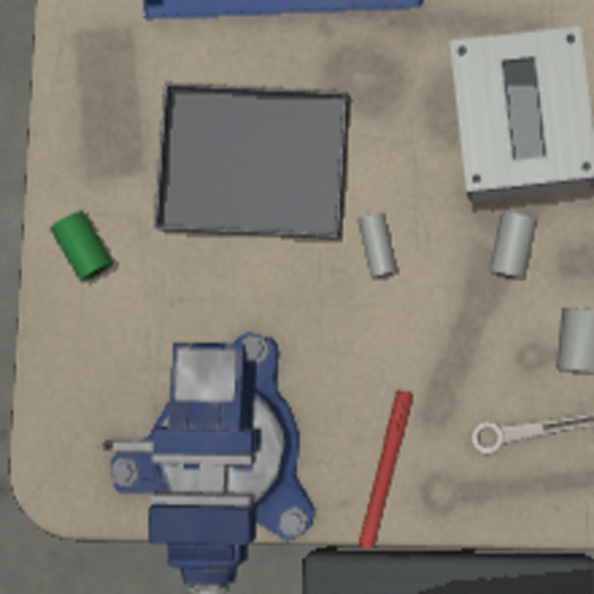

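Two 22 mm pins, (375,289) and (249,251), are no-go. The 30 mm pin at (300,250) is good and the 38 mm pin at (326,286) goes to the tray. The left gauge slot measures 28.3 mm across its rounded mouth (no-go) and the right one 36 mm (go). The green cylinder is excluded.

```bash
cat > go.py <<'E'
import sys
from h import *
def go(x,y,z,yaw):
    o=get_obs(); Rc=R.from_quat(o['tool_rot']); 
    t=np.radians(yaw); Rt=R.from_matrix(np.array([[np.cos(t),np.sin(t),0],[np.sin(t),-np.cos(t),0],[0,0,-1]]))
    rv=(Rc.inv()*Rt).as_rotvec(); s=Rt.inv().apply(np.array([x,y,z])-o['eef_pos']*1000)
    print('clock %.1f'%o['clock'],'tcp',(o['eef_pos']*1000).round(1),'w %.1f'%(o['gripper_width']*1000),'F',o['ft_force'].round(1))
    print('turn',rv.round(4),'then shift',s.round(1),'min rows',np.ceil(max(np.linalg.norm(s)/41.6,0)),np.ceil(np.linalg.norm(rv)/.12), 'if shift first',Rc.inv().apply(np.array([x,y,z])-o['eef_pos']*1000).round(1))
if __name__=='__main__': go(*map(float,sys.argv[1:]))
E
python3 go.py 428 -236.5 150 -10.8
```

```text
clock 0.1 tcp [ 313.  -625.8  213.4] w 91.0 F [-0.2 -0.6 -0.3]
turn [-8.000e-04  3.000e-04  6.523e-01] then shift [  40.  -403.9   63.4] min rows 10.0 6.0 if shift first [ 277.  -296.7   63.7]
```

Emit:
send_rows(commands="0 0 0.1087 0 0 0 1;0 0 0.1087 0 0 0 1;0 0 0.1087 0 0 0 1;0 0 0.1087 0 0 0 1;0 0 0.1087 0 0 0 1;0 0 0.1087 0 0 0 1")

```text
clock: 0.65
eef_pos: [0.3131, -0.6259, 0.2136]
tool_rot: [0.995, -0.097, -0.0, -0.0]
ft_force: [0.3, -0.8, -0.3]
gripper_width: 0.0911
```

Emit:
send_rows(commands="0 0 0 3.6 -36.7 5.8 1;0 0 0 3.6 -36.7 5.8 1;0 0 0 3.6 -36.7 5.8 1;0 0 0 3.6 -36.7 5.8 1;0 0 0 3.6 -36.7 5.8 1;0 0 0 3.6 -36.7 5.8 1;0 0 0 3.6 -36.7 5.8 1;0 0 0 3.6 -36.7 5.8 1;0 0 0 3.6 -36.7 5.8 1;0 0 0 3.6 -36.7 5.8 1;0 0 0 3.6 -36.7 5.8 1;0 0 0 0 0 0 1")

```text
clock: 1.65
eef_pos: [0.4276, -0.2321, 0.1489]
tool_rot: [0.996, -0.093, -0.001, -0.001]
ft_force: [0.1, 0.0, -0.4]
gripper_width: 0.0913
```

```bash
python3 - <<'E'
from meas import *
from go import go
go(428,-236.5,3,-10.8)
c,b,d=snap('wrist','w1')
o=get_obs();print(c['eye'],R.from_quat(c['attitude']).as_matrix().round(3)[:,2])
P=cloud(c,d)
print('proj pin4',proj(c,[.428,-.2365,.022]),'Lslot',proj(c,[.6108,-.0735,.08]),'Rslot',proj(c,[.609,-.216,.08]))
E
```

```text
clock 1.6 tcp [ 427.6 -232.1  148.9] w 91.3 F [ 0.1  0.  -0.4]
turn [-0.0014  0.0022  0.0031] then shift [  1.3   4.2 145.9] min rows 4.0 1.0 if shift first [  1.6   4.5 145.9]
[ 0.49448169 -0.2459736   0.31910993] [ 0.238 -0.047  0.97 ]
proj pin4 [326.05494699 236.35332519] Lslot [22.45706197 26.38872622] Rslot [241.05703263 -18.5627177 ]
```

View pics/w1.png

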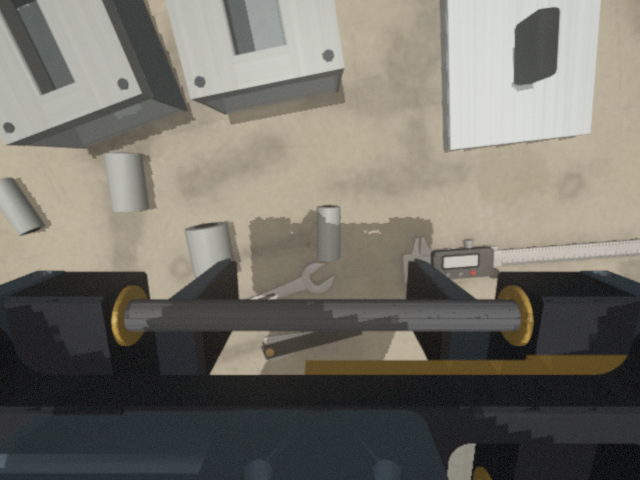

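The wrist view has pin 4 at (329,233), about 2 mm from its projection. The caliper at (420,250) is near the right finger, so I'll use a half opening.

Emit:
send_rows(commands="0 0 0.003 1.3 4.2 30 0.55;0 0 0 0 0 36 0.55;0 0 0 0 0 36 0.55;0 0 0 0 0 28 0.55;0 0 0 0 0 10 0.55;0 0 0 0 0 4 0.55;0 0 0 0 0 0 0.55;0 0 0 0 0 0 0.55", squeeze=25)

```text
clock: 2.37
eef_pos: [0.4289, -0.2421, 0.0074]
tool_rot: [0.995, -0.096, 0.001, 0.0]
ft_force: [0.7, -0.3, 1.1]
gripper_width: 0.0504
```

```bash
python3 go.py 428 -236.5 3 -10.8
```

```text
clock 2.4 tcp [ 428.9 -242.1    7.4] w 50.4 F [ 0.7 -0.3  1.1]
turn [ 0.0006 -0.0015 -0.0031] then shift [-2.  -5.3  4.4] min rows 1.0 1.0 if shift first [-2.  -5.3  4.4]
```

Emit:
send_rows(commands="0 0 0 -2 -5 4 0.55;0 0 0 0 0 0 0.55;0 0 0 0 0 0 0;0 0 0 0 0 0 0;0 0 0 0 0 0 0;0 0 0 0 0 0 0;0 0 0 0 0 0 0;0 0 0 0 0 0 0", squeeze=25)

```text
clock: 3.03
eef_pos: [0.4273, -0.2361, 0.0022]
tool_rot: [0.995, -0.096, 0.0, 0.0]
ft_force: [-0.2, -0.5, 1.7]
gripper_width: 0.0215
```

```bash
python3 go.py 428 -236.5 3 -10.8
```

```text
clock 3.0 tcp [ 427.3 -236.1    2.2] w 21.5 F [-0.2 -0.5  1.7]
turn [ 0.0001 -0.0003 -0.0029] then shift [ 0.8  0.2 -0.8] min rows 1.0 1.0 if shift first [ 0.8  0.2 -0.8]
```

Emit:
send_rows(commands="0 0 0 0 0 -15 0;0 0 0 0 0 -30 0;0 0 0 0 0 -35 0;0 0 0 0 0 -35 0;0 0 -0.109 0 0 -30 0;0 0 -0.109 0 0 0 0;0 0 -0.109 0 0 0 0;0 0 0 0 0 0 0;0 0 0 0 0 0 0")

```text
clock: 3.78
eef_pos: [0.4268, -0.2358, 0.1469]
tool_rot: [0.998, 0.066, -0.0, -0.0]
ft_force: [0.6, -0.8, -1.6]
gripper_width: 0.0212
```

```bash
python3 go.py 610.8 -73.5 130 7.9
```

```text
clock 3.8 tcp [ 426.8 -235.8  146.9] w 21.2 F [ 0.6 -0.8 -1.6]
turn [-0.0004  0.0004 -0.0057] then shift [ 204.5 -135.5   16.9] min rows 6.0 1.0 if shift first [ 203.8 -136.7   16.9]
```

Emit:
send_rows(commands="0 0 -0.006 15 -10 0 0;0 0 0 30 -20 0 0;0 0 0 33 -22 0 0;0 0 0 33 -22 0 0;0 0 0 33 -22 0 0;0 0 0 30 -20 5 0;0 0 0 20 -13 6 0;0 0 0 10.5 -6.5 6 0;0 0 0 0 0 0 0;0 0 0 0 0 0 0;0 0 0 0 0 0 0")

```text
clock: 4.7
eef_pos: [0.6094, -0.0738, 0.1297]
tool_rot: [0.998, 0.07, -0.001, -0.0]
ft_force: [0.0, -0.5, -1.8]
gripper_width: 0.0211
```

```bash
python3 - <<'E'
from meas import *
from go import go
go(610.8,-73.5,84,7.9)
c,b,d=snap('wrist','w2')
c,b,d=snap('top','t2')
E
```

```text
clock 4.7 tcp [609.4 -73.8 129.7] w 21.1 F [ 0.  -0.5 -1.8]
turn [-0.0003  0.0012  0.002 ] then shift [ 1.4 -0.1 45.7] min rows 2.0 1.0 if shift first [ 1.5 -0.1 45.7]
```

View pics/w2.png

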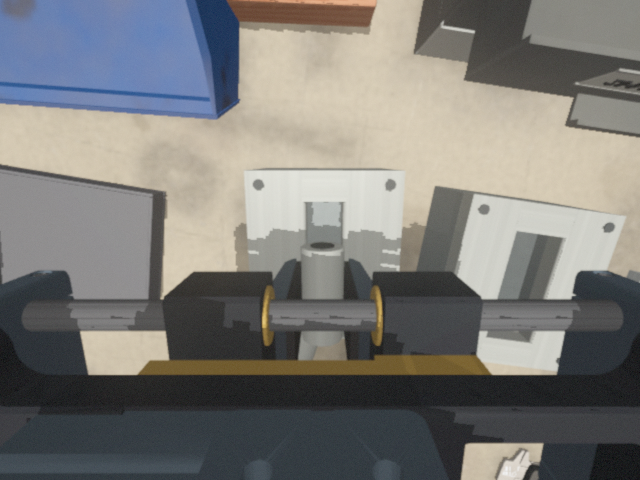

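The wrist view shows the pin (u≈322) lined up with the slot (u≈304 to 344). Lowering it.

Emit:
send_rows(commands="0 0 0 1 0 20 0;0 0 0 0 0 16 0;0 0 0 0 0 8 0;0 0 0 0 0 2 0;0 0 0 0 0 0 0;0 0 0 0 0 0 0;0 0 0 0 0 0 0")

```text
clock: 5.38
eef_pos: [0.612, -0.0731, 0.0851]
tool_rot: [0.998, 0.071, 0.001, 0.0]
ft_force: [0.5, 0.4, -1.2]
gripper_width: 0.021
```

```bash
python3 go.py 610.8 -73.5 84 7.9
```

```text
clock 5.4 tcp [612.  -73.1  85.1] w 21.0 F [ 0.5  0.4 -1.2]
turn [ 0.0004 -0.0012  0.0035] then shift [-1.3  0.2  1.1] min rows 1.0 1.0 if shift first [-1.3  0.2  1.1]
```

Emit:
send_rows(commands="0 0 0 0 0 2 0;0 0 0 0 0 1 0;0 0 0 0 0 0 0;0 0 0 0 0 0 0.3;0 0 0 0 0 0 0.4;0 0 0 0 0 0 0.4;0 0 0 0 0 0 0.4;0 0 0 0 0 0 0.4")

```text
clock: 6.05
eef_pos: [0.6116, -0.0729, 0.0812]
tool_rot: [0.997, 0.071, 0.0, 0.0]
ft_force: [0.1, 0.3, -0.4]
gripper_width: 0.0361
```

Emit:
send_rows(commands="0 0 0 0 0 -15 0.4;0 0 0 0 0 -25 0.5;0 0 0 0 0 -25 0.6;0 0 0 -15 0 -10 0.6;0 0 0 -25 0 0 0.6;0 0 0 -30 0 0 0.6;0 0 0 -30 0 0 0.6;0 0 0 0 0 0 0.6;0 0 0 0 0 0 0.6")

```text
clock: 6.8
eef_pos: [0.5116, -0.0872, 0.1564]
tool_rot: [0.998, 0.07, 0.0, 0.0]
ft_force: [1.3, 0.0, 0.9]
gripper_width: 0.0547
```

```bash
python3 - <<'E'
from meas import *
from go import go
go(505.9-6*.97,43.7-6*.26,120,15)
c,b,d=snap('wrist','w3')
c,b,d=snap('top','t3')
a=cv2.resize(b[160:320,120:480],None,fx=2.2,fy=2.2,interpolation=cv2.INTER_CUBIC);cv2.imwrite('pics/t3c.png',a)
E
```

```text
clock 6.8 tcp [511.6 -87.2 156.4] w 54.7 F [1.3 0.  0.9]
turn [ 0.     -0.0002 -0.1209] then shift [  22.3 -127.9   36.4] min rows 4.0 2.0 if shift first [   6.7 -129.7   36.4]
```

View pics/w3.png

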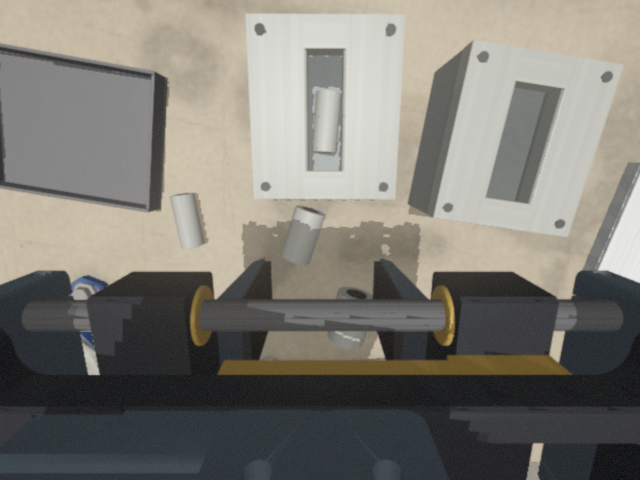

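View pics/t3c.png

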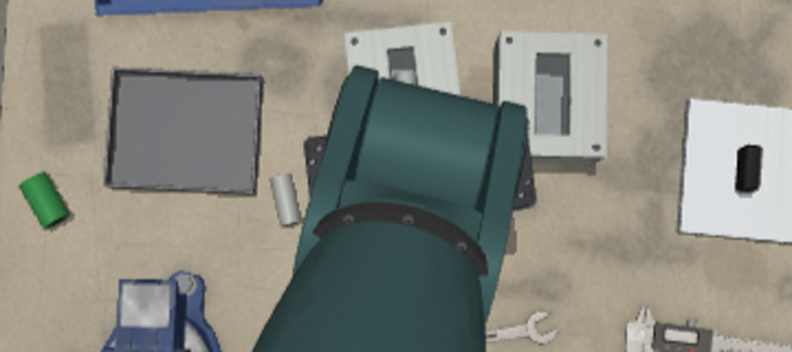

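Pin 4 is down in the no-go bin, at (325,120) in the wrist view. Next is pin 1.

Emit:
send_rows(commands="0 0 -0.0605 0 0 0 0.8;0 0 -0.0605 0 0 0 1;0 0 0 3 -16 0 1;0 0 0 5 -28 0 1;0 0 0 5 -28 6 1;0 0 0 5 -28 10 1;0 0 0 3 -19 10 1;0 0 0 1.5 -9 10 1;0 0 0 0 0 0 1;0 0 0 0 0 0 1;0 0 0 0 0 0 1")

```text
clock: 7.82
eef_pos: [0.5017, 0.0417, 0.1204]
tool_rot: [0.991, 0.131, 0.0, 0.0]
ft_force: [-0.4, -0.3, -0.0]
gripper_width: 0.0909
```

```bash
python3 - <<'E'
from meas import *
from go import go
go(505.9-6*.97,43.7-6*.26,3,15)
c,b,d=snap('wrist','w4')
print(proj(c,[.5059,.0437,.022]))
E
```

```text
clock 7.8 tcp [501.7  41.7 120.4] w 90.9 F [-0.4 -0.3 -0. ]
turn [ 0.0001 -0.0003  0.0005] then shift [ -1.5  -0.8 117.4] min rows 3.0 1.0 if shift first [ -1.5  -0.8 117.4]
[319.94967341 239.8609161 ]
```

View pics/w4.png

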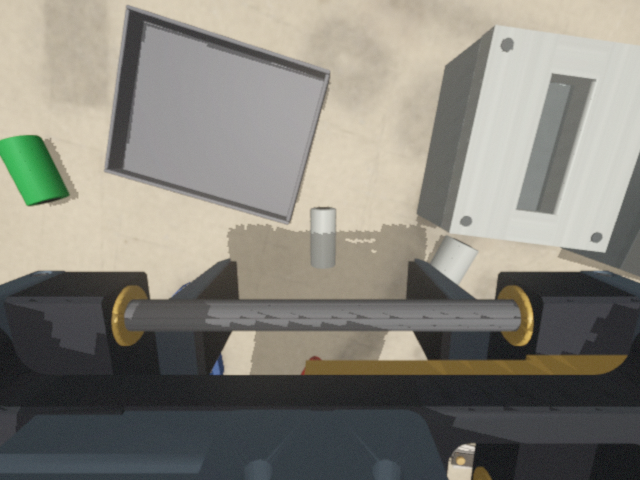

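Emit:
send_rows(commands="0 0 0 -1.5 -0.8 20 1;0 0 0 0 0 36 0.9;0 0 0 0 0 34 0.9;0 0 0 0 0 18 0.9;0 0 0 0 0 7 0.9;0 0 0 0 0 2.4 0.9;0 0 0 0 0 0 0.9;0 0 0 0 0 0 0;0 0 0 0 0 0 0;0 0 0 0 0 0 0;0 0 0 0 0 0 0;0 0 0 0 0 0 0")

```text
clock: 8.87
eef_pos: [0.4997, 0.0428, 0.0032]
tool_rot: [0.991, 0.131, 0.0, 0.0]
ft_force: [-0.2, 0.4, 0.3]
gripper_width: 0.0517
```

Emit:
send_rows(commands="0 0 0 0 0 0 0;0 0 0 0 0 0 0;0 0 0 0 0 0 0;0 0 0 0 0 0 0")

```text
clock: 9.2
eef_pos: [0.4993, 0.0428, 0.0027]
tool_rot: [0.991, 0.131, -0.0, 0.0]
ft_force: [0.1, -2.0, 1.6]
gripper_width: 0.025
```

```bash
python3 go.py 500 42 3 15;python3 go.py 610.8 -73.5 120 7.9
```

```text
clock 9.2 tcp [499.3  42.8   2.7] w 25.0 F [ 0.1 -2.   1.6]
turn [0.     0.0001 0.0009] then shift [ 0.4  0.9 -0.3] min rows 1.0 1.0 if shift first [ 0.4  0.9 -0.3]
clock 9.2 tcp [499.3  42.8   2.7] w 25.0 F [ 0.1 -2.   1.6]
turn [0.000e+00 1.000e-04 1.248e-01] then shift [  94.4  130.5 -117.3] min rows 5.0 2.0 if shift first [  77.4  141.2 -117.3]
```

Emit:
send_rows(commands="0 0 0 0 0 0 0;0 0 0 0 0 0 0;0 0 0 0 0 -15 0;0 0 0 0 0 -32 0;0 0 0 0 0 -36 0;0 0 0 0 0 -36 0;0 0 0.0625 0 0 -14 0;0 0 0.0625 0 0 0 0;0 0 0 0 0 0 0;0 0 0 0 0 0 0")

```text
clock: 10.03
eef_pos: [0.499, 0.0428, 0.1355]
tool_rot: [0.998, 0.07, -0.0, -0.0]
ft_force: [0.2, 0.0, -2.1]
gripper_width: 0.0214
```

```bash
python3 go.py 605 -74.3 125 7.9
```

```text
clock 10.0 tcp [499.   42.8 135.5] w 21.4 F [ 0.2  0.  -2.1]
turn [-0.0001  0.0004  0.0016] then shift [ 88.9 130.5  10.5] min rows 4.0 1.0 if shift first [ 88.7 130.7  10.4]
```

Emit:
send_rows(commands="0 0 0.0016 9 13 0 0;0 0 0 18 27 0 0;0 0 0 20 29 0 0;0 0 0 20 29 3 0;0 0 0 13 19.5 4 0;0 0 0 9 13 3 0;0 0 0 0 0 0 0;0 0 0 0 0 0 0;0 0 0 0 0 0 0")

```text
clock: 10.78
eef_pos: [0.6043, -0.0739, 0.125]
tool_rot: [0.998, 0.068, -0.001, -0.0]
ft_force: [-0.1, -0.4, -1.9]
gripper_width: 0.0206
```

```bash
python3 - <<'E'
from meas import *
from go import go
go(605,-74.3,82,7.9)
c,b,d=snap('wrist','w5')
E
```

```text
clock 10.8 tcp [604.3 -73.9 125. ] w 20.6 F [-0.1 -0.4 -1.9]
turn [-0.0006  0.0016 -0.0012] then shift [ 0.6  0.4 43. ] min rows 2.0 1.0 if shift first [ 0.7  0.5 43. ]
```

View pics/w5.png

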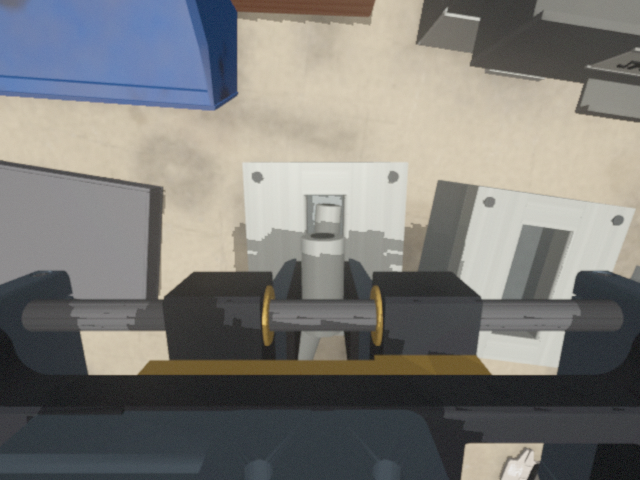

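Emit:
send_rows(commands="0 0 0 0 0 18 0;0 0 0 0 0 15 0;0 0 0 0 0 6 0;0 0 0 0 0 2.5 0;0 0 0 0 0 1.5 0;0 0 0 0 0 0 0;0 0 0 0 0 0 0;0 0 0 0 0 0 0.3;0 0 0 0 0 0 0.4;0 0 0 0 0 0 0.4;0 0 0 0 0 0 0.4;0 0 0 0 0 0 0.4")

```text
clock: 11.83
eef_pos: [0.6054, -0.0745, 0.0829]
tool_rot: [0.998, 0.068, 0.0, 0.0]
ft_force: [-0.9, -0.7, 0.1]
gripper_width: 0.0366
```

Emit:
send_rows(commands="0 0 0 0 0 -15 0.4;0 0 0 0 0 -25 0.5;0 0 0 0 0 -25 0.6;0 0 0 -15 0 -10 0.6;0 0 0 -25 0 0 0.6;0 0 0 -30 0 0 0.6;0 0 0 -30 0 0 0.6;0 0 0 0 0 0 0.6;0 0 0 0 0 0 0.6")

```text
clock: 12.58
eef_pos: [0.5053, -0.0881, 0.158]
tool_rot: [0.998, 0.068, 0.0, 0.0]
ft_force: [1.3, 0.5, 0.8]
gripper_width: 0.0545
```

```bash
python3 - <<'E'
from meas import *
from go import go
go(508.2,-67.6,120,-9.9)
c,b,d=snap('wrist','w6')
c,b,d=snap('top','t6')
print('pin2 proj') 
E
```

```text
clock 12.6 tcp [505.3 -88.1 158. ] w 54.5 F [1.3 0.5 0.8]
turn [ 0.000e+00 -2.000e-04  3.081e-01] then shift [ -0.7 -20.7  38. ] min rows 2.0 3.0 if shift first [  5.7 -20.   38. ]
pin2 proj
```

View pics/w6.png

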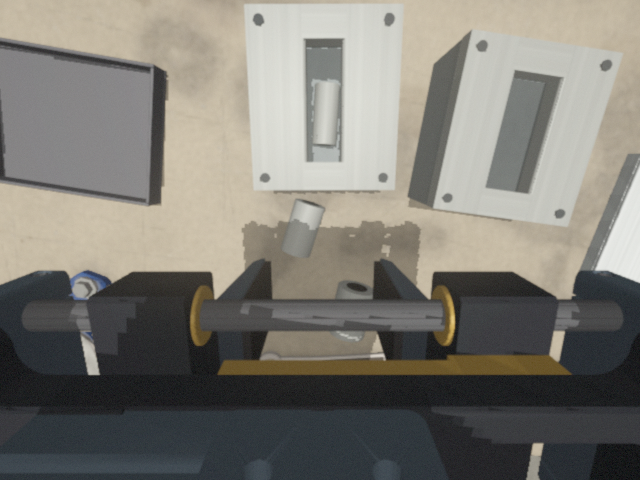

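```bash
python3 - <<'E'
from meas import *
b=cv2.imread('pics/w6.png'); d=np.load('pics/w6.npy'); c=get_calibration('wrist'); P=cloud(c,d)
print(P[60:160:12,[312,320,326,332,338],2].round(3))
d3=np.load('pics/w3.npy'); print(d3[60:170:12,[312,320,326,332,338]].round(3)); print(d[60:160:12,[312,320,326,332,338]].round(3))
c2,s,_=snap('scene','s6')
cv2.imwrite('pics/s6c.png',cv2.resize(s[170:320,220:440],None,fx=3.5,fy=3.5,interpolation=cv2.INTER_CUBIC))
E
```

```text
[[0.003 0.004 0.004 0.006 0.003]
 [0.003 0.003 0.005 0.005 0.004]
 [0.005 0.024 0.025 0.024 0.02 ]
 [0.005 0.025 0.026 0.025 0.02 ]
 [0.004 0.025 0.026 0.025 0.019]
 [0.004 0.024 0.025 0.024 0.005]
 [0.004 0.024 0.025 0.023 0.005]
 [0.003 0.024 0.025 0.022 0.003]
 [0.005 0.003 0.004 0.005 0.004]]
[[0.293 0.294 0.293 0.293 0.293]
 [0.295 0.294 0.295 0.294 0.295]
 [0.297 0.298 0.297 0.298 0.297]
 [0.299 0.283 0.281 0.28  0.282]
 [0.302 0.283 0.283 0.282 0.287]
 [0.307 0.286 0.285 0.284 0.29 ]
 [0.307 0.289 0.287 0.289 0.296]
 [0.31  0.291 0.291 0.291 0.31 ]
 [0.313 0.313 0.312 0.312 0.312]
 [0.315 0.314 0.314 0.315 0.318]]
[[0.295 0.294 0.294 0.293 0.295]
 [0.298 0.298 0.296 0.295 0.296]
 [0.298 0.28  0.279 0.28  0.284]
 [0.3   0.282 0.281 0.282 0.287]
 [0.304 0.284 0.283 0.284 0.29 ]
 [0.306 0.287 0.287 0.287 0.305]
 [0.308 0.289 0.289 0.291 0.308]
 [0.313 0.292 0.291 0.294 0.312]
 [0.313 0.315 0.314 0.313 0.314]]
```

View pics/s6c.png

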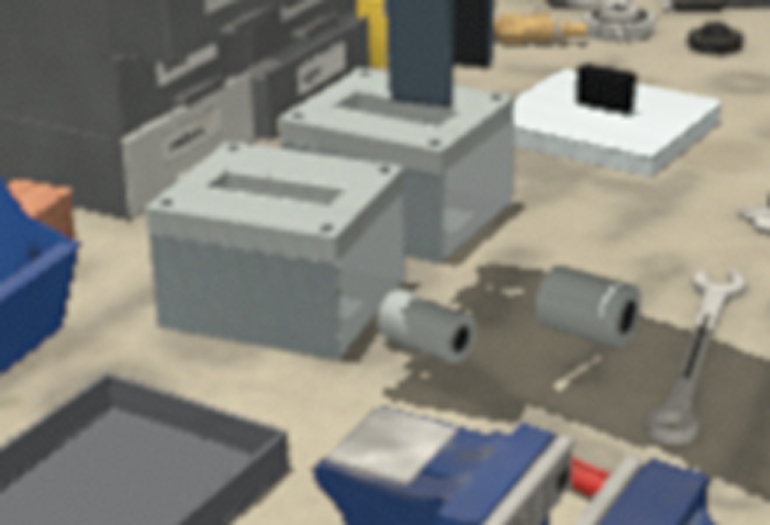

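Emit:
send_rows(commands="0 0 0.103 0 0 0 0.8;0 0 0.103 0 0 0 1;0 0 0.102 0 0 0 1;0 0 0 -2 -10 18 1;0 0 0 -2 -10 18 1;0 0 0 0 0 0 1;0 0 0 0 0 0 1;0 0 0 0 0 0 1")

```text
clock: 13.4
eef_pos: [0.5065, -0.0678, 0.1224]
tool_rot: [0.996, -0.086, 0.0, 0.0]
ft_force: [0.7, -0.1, -0.1]
gripper_width: 0.0911
```

```bash
python3 - <<'E'
from meas import *
from go import go
go(504.3,-66.9,5,-9.9)
c,b,d=snap('wrist','w7')
print(proj(c,[.5082,-.0676,.030]))
E
```

```text
clock 13.4 tcp [506.5 -67.8 122.4] w 91.1 F [ 0.7 -0.1 -0.1]
turn [ 0.     -0.0005  0.0013] then shift [ -2.3  -0.6 117.4] min rows 3.0 1.0 if shift first [ -2.4  -0.6 117.4]
[320.38511114 245.52287689]
```

View pics/w7.png

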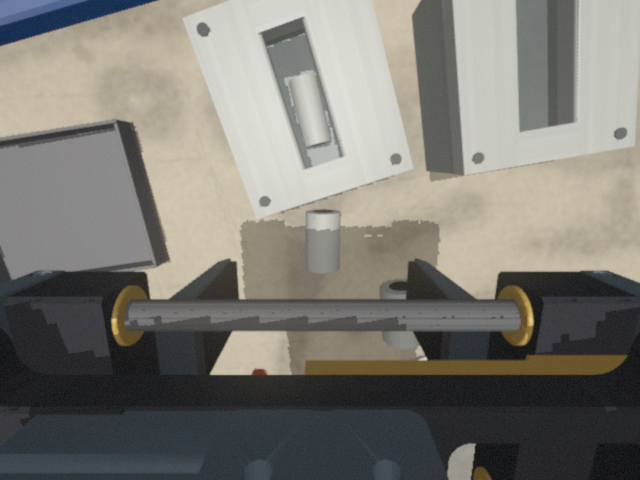

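Emit:
send_rows(commands="0 0 0 -2.3 -0.6 20 0.8;0 0 0 0 0 36 0.7;0 0 0 0 0 34 0.7;0 0 0 0 0 18 0.7;0 0 0 0 0 7 0.7;0 0 0 0 0 2.4 0.7;0 0 0 0 0 0 0.7;0 0 0 0 0 0 0;0 0 0 0 0 0 0;0 0 0 0 0 0 0;0 0 0 0 0 0 0;0 0 0 0 0 0 0")

```text
clock: 14.45
eef_pos: [0.5038, -0.0667, 0.0048]
tool_rot: [0.996, -0.086, 0.0, 0.0]
ft_force: [0.9, 0.6, 0.7]
gripper_width: 0.0334
```

Emit:
send_rows(commands="0 0 0 0 0 0 0;0 0 0 0 0 0 0;0 0 0 0 0 0 0")

```text
clock: 14.7
eef_pos: [0.5037, -0.0667, 0.0046]
tool_rot: [0.996, -0.086, 0.0, 0.0]
ft_force: [-0.8, -0.2, 6.0]
gripper_width: 0.0293
```

```bash
python3 go.py 504.3 -66.9 5 -9.9
```

```text
clock 14.7 tcp [503.7 -66.7   4.6] w 29.3 F [-0.8 -0.2  6. ]
turn [ 0.     -0.0003  0.0008] then shift [ 0.6  0.1 -0.4] min rows 1.0 1.0 if shift first [ 0.6  0.1 -0.4]
```

Emit:
send_rows(commands="0 0 0 0 0 -15 0;0 0 0 0 0 -32 0;0 0 0 0 0 -36 0;0 0 0 0 0 -36 0;0 0 -0.0905 0 0 -15 0;0 0 -0.0905 0 0 -5 0;0 0 0 0 0 0 0;0 0 0 0 0 0 0;0 0 0 0 0 0 0")

```text
clock: 15.45
eef_pos: [0.5028, -0.0665, 0.1424]
tool_rot: [1.0, 0.003, -0.001, -0.0]
ft_force: [0.2, 0.1, -2.2]
gripper_width: 0.0294
```

```bash
python3 go.py 604.5 -216 125 0.5
```

```text
clock 15.4 tcp [502.8 -66.5 142.4] w 29.4 F [ 0.2  0.1 -2.2]
turn [-0.0003  0.0015 -0.0027] then shift [100.4 150.4  17.4] min rows 5.0 1.0 if shift first [100.8 150.1  17.2]
```

Emit:
send_rows(commands="0 0 0 9 13 0 0;0 0 0 18 27 0 0;0 0 0 20 30 0 0;0 0 0 20 30 5 0;0 0 0 18 27 6 0;0 0 0 10.5 15.5 4 0;0 0 0 5 7.5 2 0;0 0 0 0 0 0 0;0 0 0 0 0 0 0;0 0 0 0 0 0 0")

```text
clock: 16.28
eef_pos: [0.6045, -0.2148, 0.126]
tool_rot: [1.0, 0.004, -0.001, -0.0]
ft_force: [1.2, -0.0, -2.0]
gripper_width: 0.0295
```

```bash
python3 - <<'E'
from meas import *
from go import go
go(604.5,-216,82,.5)
c,b,d=snap('wrist','w8')
E
```

```text
clock 16.3 tcp [ 604.5 -214.8  126. ] w 29.5 F [ 1.2 -0.  -2. ]
turn [-0.0005  0.001   0.0002] then shift [-0.1  1.2 44. ] min rows 2.0 1.0 if shift first [-0.   1.2 44. ]
```

View pics/w8.png

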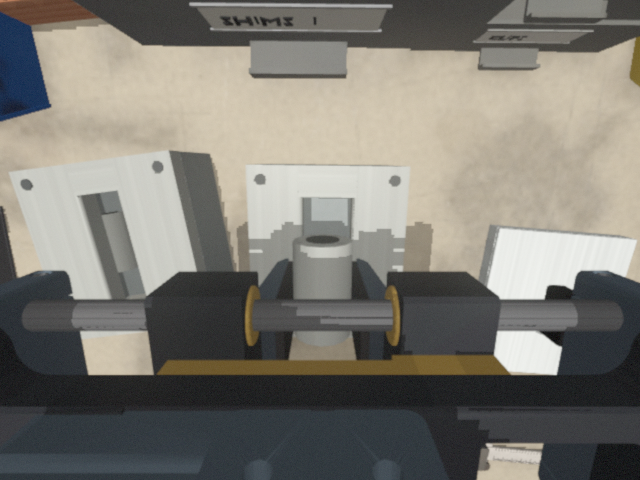

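```bash
python3 - <<'E'
from meas import *
c=get_calibration('wrist'); o=get_obs(); T=o['eef_pos']; Rm=R.from_quat(o['tool_rot']).as_matrix()
b=cv2.imread('pics/w8.png')
print('tcp',T.round(4)); print('fingers mid proj at tcp+x20,z-10', proj(c,T+Rm@[.025,0,-.010]), proj(c,T+Rm@[.025,0,-.025]))
for uv in [(303,198),(353,198),(260,179),(395,180)]: print(uv, onz(c,*uv,.08).round(4))
g=cv2.cvtColor(b,cv2.COLOR_BGR2GRAY); print(g[205,295:362]); print(g[260,285:360]);
cv2.imwrite('pics/w8c.png',cv2.resize(b[150:300,240:420],None,fx=4,fy=4,interpolation=cv2.INTER_CUBIC))
E
```

```text
tcp [ 0.6047 -0.2147  0.1263]
fingers mid proj at tcp+x20,z-10 [320.10649798 249.96719917] [319.88390719 258.49760937]
(303, 198) [ 0.6493 -0.2029  0.08  ]
(353, 198) [ 0.6496 -0.2352  0.08  ]
(260, 179) [ 0.6611 -0.1755  0.08  ]
(395, 180) [ 0.6613 -0.2616  0.08  ]
[215 215 213 210 204 192 173 142 123 129 134 130 134 133 133 137 162 184
 185 186 185 184 183 185 182 183 184 182 183 182 181 182 179 181 184 183
 183 183 182 183 182 183 181 183 183 183 183 182 183 182 184 181 164 137
 128 121 119 146 175 188 205 209 210 211 210 210 212]
[ 74  71  76  99 122 131 131 122 114 112 117 119 127 127 127 129 130 131
 131 133 133 136 138 136 137 139 138 139 141 141 140 142 144 145 144 143
 143 144 147 144 147 146 144 141 145 144 143 143 144 144 140 142 138 137
 138 136 137 136 133 133 129 131 129 126 125 120 119 126 131 130 123 106
  79  73  74]
```

View pics/w8c.png

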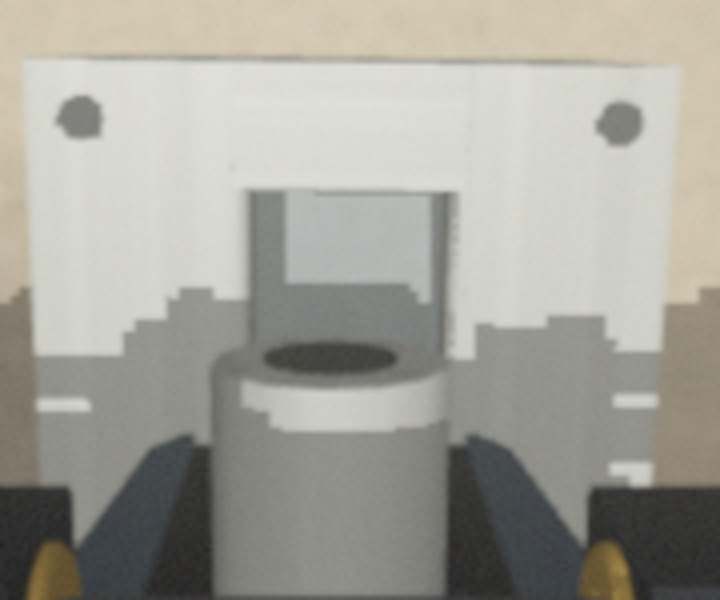

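Emit:
send_rows(commands="0 0 0 0 2.2 18 0;0 0 0 0 0 15 0;0 0 0 0 0 6 0;0 0 0 0 0 2 0;0 0 0 0 0 1 0;0 0 0 0 0 0 0;0 0 0 0 0 0 0;0 0 0 0 0 0 0")

```text
clock: 17.0
eef_pos: [0.6057, -0.218, 0.0849]
tool_rot: [1.0, 0.005, 0.0, 0.0]
ft_force: [0.8, -0.2, -2.1]
gripper_width: 0.0294
```

```bash
python3 go.py 604.5 -217 82 0.5
```

```text
clock 17.0 tcp [ 605.7 -218.    84.9] w 29.4 F [ 0.8 -0.2 -2.1]
turn [ 0.0003 -0.0008  0.0003] then shift [-1.2 -1.   2.9] min rows 1.0 1.0 if shift first [-1.2 -1.   2.9]
```

Emit:
send_rows(commands="0 0 0 0 -0.8 2 0;0 0 0 0 0 0.6 0;0 0 0 0 0 0 0;0 0 0 0 0 0 0;0 0 0 0 0 0 0.4;0 0 0 0 0 0 0.48;0 0 0 0 0 0 0.48;0 0 0 0 0 0 0.48;0 0 0 0 0 0 0.48")

```text
clock: 17.75
eef_pos: [0.6055, -0.2172, 0.0819]
tool_rot: [1.0, 0.004, 0.0, 0.0]
ft_force: [-0.8, -0.1, -0.6]
gripper_width: 0.044
```

Emit:
send_rows(commands="0 0 0 0 0 -15 0.5;0 0 0 0 0 -25 0.6;0 0 0 0 0 -25 0.7;0 0 0 -15 0 -10 0.8;0 0 0 -25 0 0 0.8;0 0 0 -30 0 0 0.8;0 0 0 -30 0 0 0.8;0 0 0 0 0 0 0.8;0 0 0 0 0 0 0.8")

```text
clock: 18.5
eef_pos: [0.5047, -0.2182, 0.158]
tool_rot: [1.0, 0.004, 0.0, 0.0]
ft_force: [0.4, -0.1, 0.6]
gripper_width: 0.0729
```

```bash
python3 - <<'E'
from meas import *
from go import go
go(431.4,-126,130,-4.2)
c,b,d=snap('wrist','w9')
E
```

```text
clock 18.5 tcp [ 504.7 -218.2  158. ] w 72.9 F [ 0.4 -0.1  0.6]
turn [ 0.0003 -0.0008  0.0814] then shift [-79.8 -86.6  28. ] min rows 3.0 1.0 if shift first [-72.5 -92.8  27.9]
```

View pics/w9.png

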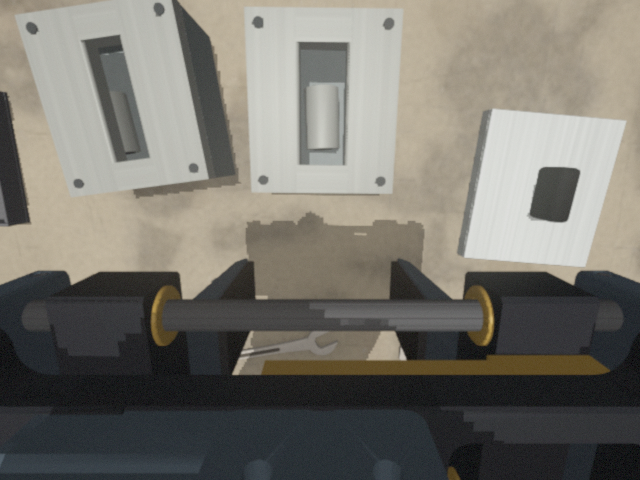

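The good pin is in the go bin at (322,115). Next is pin 3.

Emit:
send_rows(commands="0 0 0.0814 0 0 0 1;0 0 0 -10 -11 0 1;0 0 0 -20 -22 6 1;0 0 0 -20 -22 8 1;0 0 0 -18 -20 8 1;0 0 0 -11 -11 6 1;0 0 0 0 0 0 1;0 0 0 0 0 0 1;0 0 0 0 0 0 1")

```text
clock: 19.3
eef_pos: [0.4345, -0.1271, 0.1296]
tool_rot: [0.999, -0.036, 0.001, 0.0]
ft_force: [0.7, -0.0, 1.1]
gripper_width: 0.0912
```

```bash
python3 - <<'E'
from meas import *
from go import go
go(431.4,-126,6,-4.2)
c,b,d=snap('wrist','w10')
print(proj(c,[.4314,-.126,.038]))
E
```

```text
clock 19.3 tcp [ 434.5 -127.1  129.6] w 91.2 F [ 0.7 -0.   1.1]
turn [ 0.0005 -0.0017  0.0013] then shift [ -3.2  -0.9 123.6] min rows 3.0 1.0 if shift first [ -3.4  -0.9 123.5]
[319.84354132 251.5464589 ]
```

View pics/w10.png

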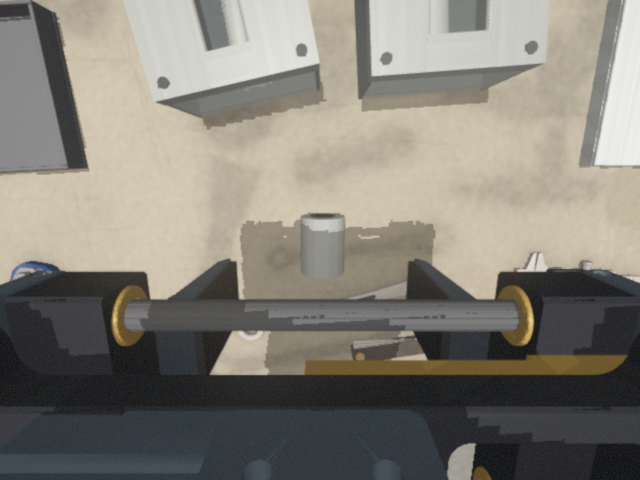

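Emit:
send_rows(commands="0 0 0 -1 -0.9 20 1;0 0 0 0 0 36 0.8;0 0 0 0 0 36 0.8;0 0 0 0 0 20 0.8;0 0 0 0 0 8 0.8;0 0 0 0 0 3.4 0.8;0 0 0 0 0 0 0.8;0 0 0 0 0 0 0;0 0 0 0 0 0 0;0 0 0 0 0 0 0;0 0 0 0 0 0 0;0 0 0 0 0 0 0")

```text
clock: 20.35
eef_pos: [0.4322, -0.1257, 0.0059]
tool_rot: [0.999, -0.036, 0.0, 0.0]
ft_force: [-0.1, -0.1, 0.2]
gripper_width: 0.0426
```

Emit:
send_rows(commands="0 0 0 0 0 0 0;0 0 0 0 0 0 0;0 0 0 0 0 0 0")

```text
clock: 20.6
eef_pos: [0.4321, -0.1256, 0.0056]
tool_rot: [0.999, -0.036, 0.0, 0.0]
ft_force: [-1.6, 0.2, 7.5]
gripper_width: 0.0372
```

Emit:
send_rows(commands="0 0 0 0 0 -15 0;0 0 0 0 0 -32 0;0 0 0 0 0 -36 0;0 0 0 0 0 -36 0;0 0 0 0 0 -10 0;0 0 0 0 0 0 0;0 0 0 0 0 0 0")

```text
clock: 21.18
eef_pos: [0.4317, -0.1255, 0.1339]
tool_rot: [0.999, -0.036, 0.0, 0.0]
ft_force: [0.1, 0.2, -1.3]
gripper_width: 0.0377
```

```bash
python3 - <<'E'
from meas import *
from go import go
c,b,d=snap('top','t11'); hsv=cv2.cvtColor(b,cv2.COLOR_BGR2HSV)
m=((hsv[...,2]<125)&(hsv[...,1]<60)).astype(np.uint8)*255;Q=np.zeros_like(m);Q[180:260,160:245]=m[180:260,160:245]
print('tray',rectw(c,Q,.024))
go(571,130,130,0)
E
```

```text
tray [569.7 145.2 154.5 125.   88.7]
clock 21.2 tcp [ 431.1 -125.3  133.1] w 37.3 F [-0.3  0.3 -1.8]
turn [-0.0004  0.0014 -0.0724] then shift [ 139.9 -255.3    3.1] min rows 7.0 1.0 if shift first [ 121.1 -264.7    3. ]
```

View pics/t11.png

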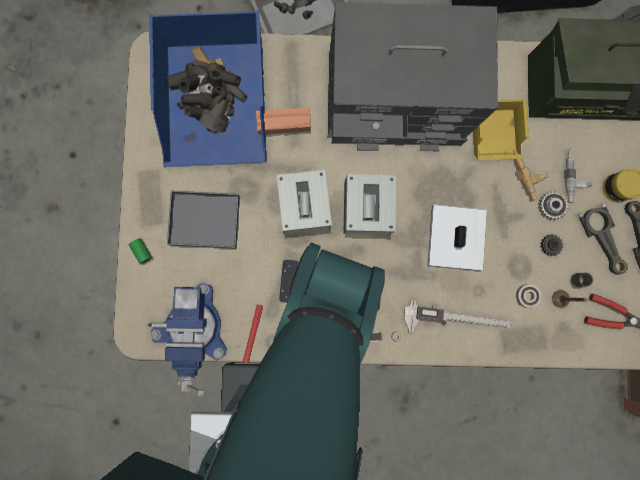

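Emit:
send_rows(commands="0 0 -0.072 0 0 0 0;0 0 0 8 -15 0 0;0 0 0 16 -30 0 0;0 0 0 19 -36 0 0;0 0 0 19 -36 0 0;0 0 0 19 -36 0 0;0 0 0 19 -36 10 0;0 0 0 18 -36 10 0;0 0 0 13 -26 10 0;0 0 0 8 -14 10 0;0 0 0 0 0 0 0;0 0 0 0 0 0 0")

```text
clock: 22.23
eef_pos: [0.5692, 0.1395, 0.0914]
tool_rot: [1.0, 0.0, -0.002, 0.0]
ft_force: [-0.5, -0.3, -0.8]
gripper_width: 0.0372
```

```bash
python3 - <<'E'
from meas import *
from go import go
go(570,140,11,0)
c,b,d=snap('wrist','w12')
E
```

```text
clock 22.2 tcp [569.2 139.5  91.4] w 37.2 F [-0.5 -0.3 -0.8]
turn [0.0009 0.0046 0.0009] then shift [ 0.8 -0.5 80.4] min rows 2.0 1.0 if shift first [ 1.1 -0.6 80.4]
```

View pics/w12.png

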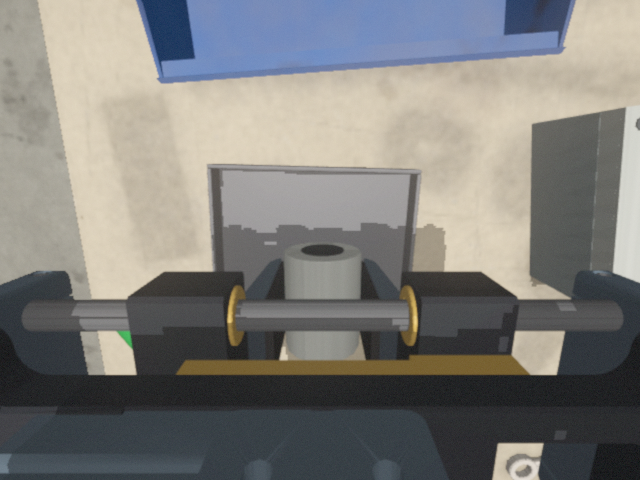

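Emit:
send_rows(commands="0 0 0 0 0 20 0;0 0 0 0 0 30 0;0 0 0 0 0 18 0;0 0 0 0 0 8 0;0 0 0 0 0 4 0;0 0 0 0 0 1 0;0 0 0 0 0 0 0;0 0 0 0 0 0 0")

```text
clock: 22.95
eef_pos: [0.5716, 0.1392, 0.0145]
tool_rot: [1.0, -0.0, 0.001, -0.0]
ft_force: [0.3, -0.5, -1.4]
gripper_width: 0.0374
```

```bash
python3 go.py 570 140 9.5 0
```

```text
clock 22.9 tcp [571.6 139.2  14.5] w 37.4 F [ 0.3 -0.5 -1.4]
turn [-0.0003 -0.0015 -0.0006] then shift [-1.6 -0.8  5. ] min rows 1.0 1.0 if shift first [-1.6 -0.8  5. ]
```

Emit:
send_rows(commands="0 0 0 0 0 2.5 0;0 0 0 0 0 1 0;0 0 0 0 0 0 0;0 0 0 0 0 0 0;0 0 0 0 0 0 0.5;0 0 0 0 0 0 0.6;0 0 0 0 0 0 0.6;0 0 0 0 0 0 0.6;0 0 0 0 0 0 0.6")

```text
clock: 23.7
eef_pos: [0.5709, 0.1392, 0.01]
tool_rot: [1.0, -0.0, 0.0, -0.0]
ft_force: [0.2, 0.2, 0.6]
gripper_width: 0.0544
```

Emit:
send_rows(commands="0 0 0 0 0 -15 0.6;0 0 0 0 0 -30 0.6;0 0 0 0 0 -36 0.7;0 0 0 0 0 -36 0.8;0 0 0 -20 0 -25 0.8;0 0 0 -35 0 0 0.8;0 0 0 -30 0 0 0.8;0 0 0 -15 0 0 0.8;0 0 0 0 0 0 0.8;0 0 0 0 0 0 0.8")

```text
clock: 24.53
eef_pos: [0.4707, 0.1393, 0.1522]
tool_rot: [1.0, 0.0, 0.0, -0.0]
ft_force: [-0.1, 0.2, 0.5]
gripper_width: 0.0731
```

```bash
python3 - <<'E'
from meas import *
from go import go
c,b,d=snap('wrist','w13')
c,b,d=snap('top','t13'); hsv=cv2.cvtColor(b,cv2.COLOR_BGR2HSV)
M=((hsv[...,2]>195)&(hsv[...,1]<40)).astype(np.uint8)*255; Q=np.zeros_like(M);Q[195:290,410:505]=M[195:290,410:505]
print('cover',rectw(c,Q,.018))
Q=np.zeros_like(M); Q[210:260,430:490]=(hsv[210:260,430:490,2]<70)*255
print('grip',rectw(c,Q,.05))
print(proj(c,np.array([[.5446,-.4139,.05],[.5446,-.4139,.018]])))
go(545,-415,150,-4)
cv2.imwrite('pics/t13c.png',cv2.resize(b[190:290,400:520],None,fx=5,fy=5,interpolation=cv2.INTER_CUBIC))
E
```

```text
cover [ 545.1 -418.7  134.6  119.3   -4.3]
grip [ 544.3 -413.9   45.2   22.6   -4.3]
[[459.72794352 235.91163661]
 [455.59732995 237.26652603]]
clock 24.6 tcp [471.9 139.4 152.2] w 73.0 F [ 0.7  0.5 -0. ]
turn [-0.0003 -0.0009  0.0694] then shift [111.6 547.9   2.2] min rows 14.0 1.0 if shift first [ 73.4 554.3   2.2]
```

View pics/w13.png

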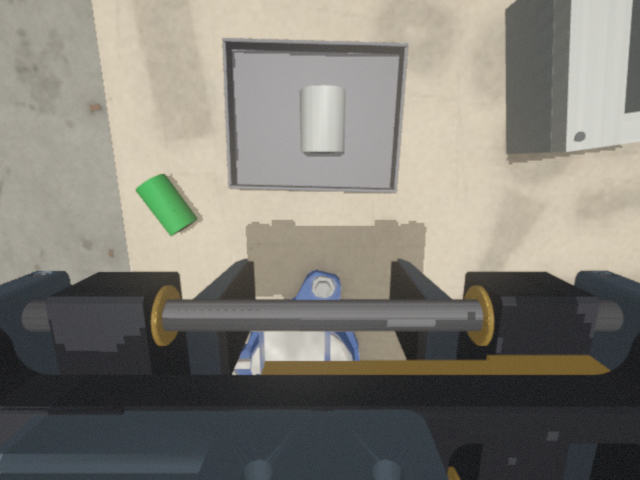

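View pics/t13.png

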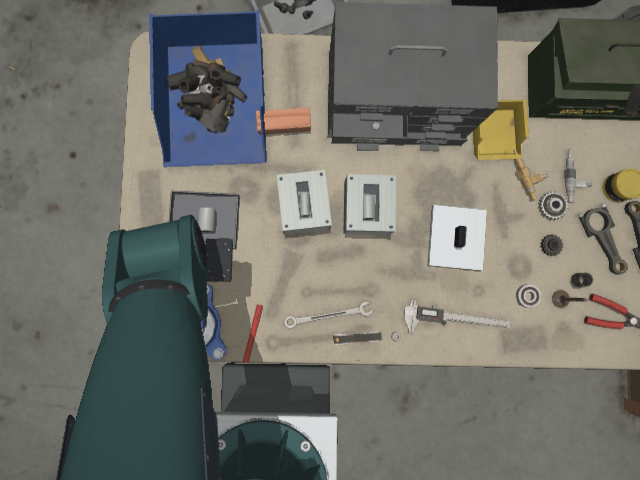

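View pics/t13c.png

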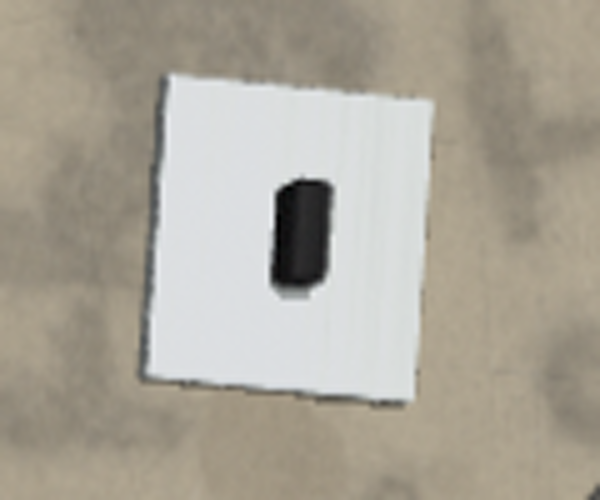

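The 38 mm pin is in the tray at (322,118). The table has no bare pins left, and the cover hasn't moved, with its grip at about (460,236) in the top view. Next I'll fetch the cover.

Emit:
send_rows(commands="0 0 0.0747 0 0 0 0.8;0 0 0 4 18 0 0.8;0 0 0 7 33 0 0.8;0 0 0 8 39 0 0.8;0 0 0 8 39 0 0.8;0 0 0 8 39 0 0.8;0 0 0 8 39 0 0.8;0 0 0 8 39 0 0.8;0 0 0 8 39 0 0.8;0 0 0 8 39 0 0.8;0 0 0 8 39 0 0.8;0 0 0 8 39 0 0.8")

```text
clock: 25.63
eef_pos: [0.524, -0.2708, 0.1517]
tool_rot: [0.999, -0.038, 0.0, 0.0]
ft_force: [0.5, 0.5, 0.6]
gripper_width: 0.0732
```

Emit:
send_rows(commands="0 0 0 8 39 0 0.8;0 0 0 8 39 0 0.8;0 0 0 8 34 0 0.8;0 0 0 5 20 0 0.8;0 0 0 2 10 0 0.8;0 0 0 0 0 0 0.8;0 0 0 0 0 0 0.8;0 0 0 0 0 0 0.8")

```text
clock: 26.3
eef_pos: [0.5436, -0.4106, 0.1516]
tool_rot: [0.999, -0.037, -0.0, -0.0]
ft_force: [0.4, 1.3, 0.2]
gripper_width: 0.0733
```

```bash
python3 - <<'E'
from meas import *
from go import go
go(545.3,-417.5,24,-4.3)
c,b,d=snap('wrist','w14')
P=cloud(c,d); print(proj(c,[.545,-.418,.05]))
E
```

```text
clock 26.3 tcp [ 543.6 -410.6  151.6] w 73.3 F [0.4 1.3 0.2]
turn [-0.0006  0.0007  0.0005] then shift [  2.2   6.8 127.6] min rows 4.0 1.0 if shift first [  2.3   6.9 127.5]
[329.83306998 242.27389874]
```

View pics/w14.png

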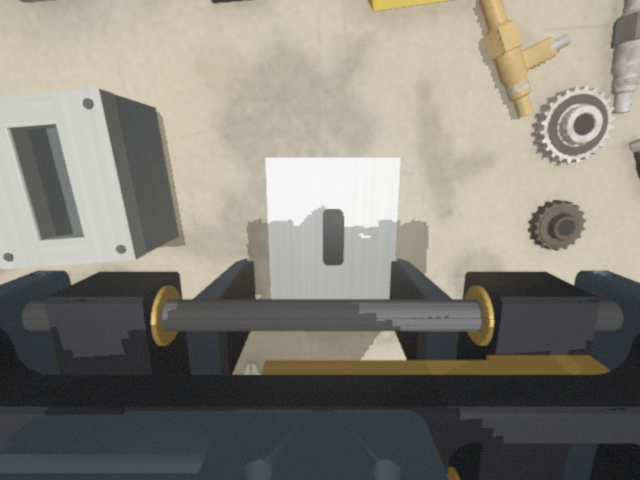

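Emit:
send_rows(commands="0 0 0 3 8 0 0.7;0 0 0 0 0 20 0.6;0 0 0 0 0 36 0.6;0 0 0 0 0 36 0.6;0 0 0 0 0 20 0.6;0 0 0 0 0 9 0.6;0 0 0 0 0 4 0.6;0 0 0 0 0 0 0.6;0 0 0 0 0 0 0.6", squeeze=50)

```text
clock: 27.1
eef_pos: [0.5469, -0.4205, 0.0283]
tool_rot: [0.999, -0.037, 0.001, 0.001]
ft_force: [-0.7, 0.3, 0.0]
gripper_width: 0.0545
```

```bash
python3 go.py 546 -418.7 24 -4.3
```

```text
clock 27.1 tcp [ 546.9 -420.5   28.3] w 54.5 F [-0.7  0.3  0. ]
turn [ 0.001  -0.0015  0.0001] then shift [-1.1 -1.8  4.3] min rows 1.0 1.0 if shift first [-1.1 -1.8  4.3]
```

Emit:
send_rows(commands="0 0 0 -1 -1.5 3.5 0.6;0 0 0 0 0 0 0.6;0 0 0 0 0 0 0;0 0 0 0 0 0 0;0 0 0 0 0 0 0;0 0 0 0 0 0 0;0 0 0 0 0 0 0;0 0 0 0 0 0 0;0 0 0 0 0 0 0;0 0 0 0 0 0 0")

```text
clock: 27.93
eef_pos: [0.5453, -0.4185, 0.0235]
tool_rot: [0.999, -0.038, 0.0, 0.0]
ft_force: [-0.3, -0.6, 1.4]
gripper_width: 0.0181
```

Emit:
send_rows(commands="0 0 0 0 0 -5 0;0 0 0 0 0 -15 0;0 0 0 0 0 -30 0;0 0 0 0 0 -36 0;0 0 0 0 0 -36 0;0 0 0 0 0 -15 0;0 0 0 0 0 -8 0;0 0 0 0 0 0 0;0 0 0 0 0 0 0")

```text
clock: 28.68
eef_pos: [0.5447, -0.418, 0.1673]
tool_rot: [0.999, -0.038, -0.001, -0.0]
ft_force: [0.4, 0.5, -3.0]
gripper_width: 0.0178
```

```bash
python3 - <<'E'
from meas import *
from go import go
go(609.1,-216.8,150,0.4)
c,b,d=snap('wrist','w15')
c,b,d=snap('top','t15')
c,b,d=snap('scene','s15')
E
```

```text
clock 28.7 tcp [ 544.7 -418.   167.3] w 17.8 F [ 0.4  0.5 -3. ]
turn [-0.0008  0.001  -0.0821] then shift [  65.8 -200.7   17.3] min rows 6.0 1.0 if shift first [  49.2 -205.4   17.4]
```

View pics/w15.png

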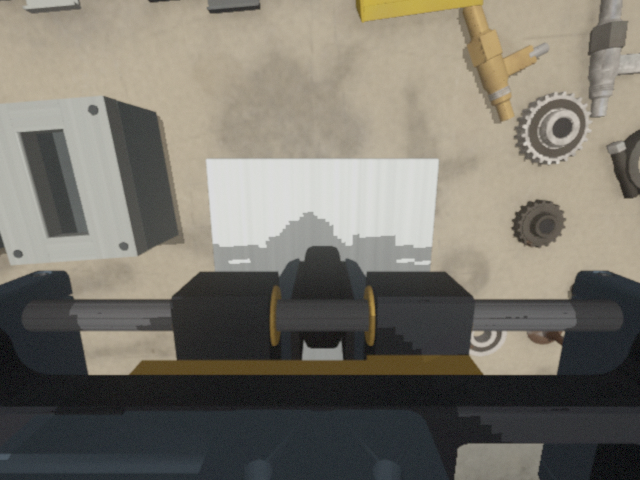

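View pics/t15.png

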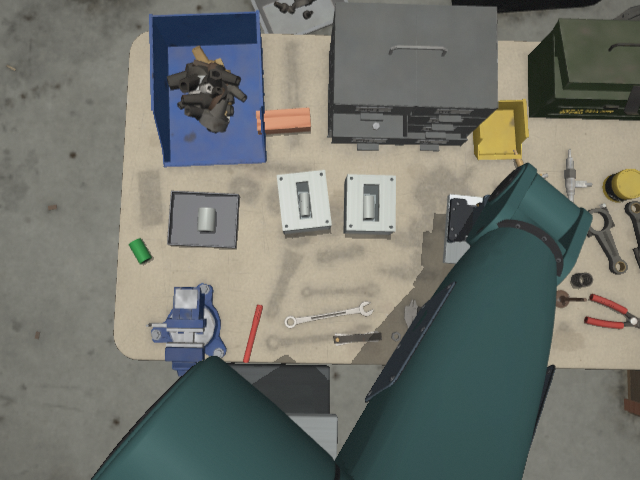

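View pics/s15.png

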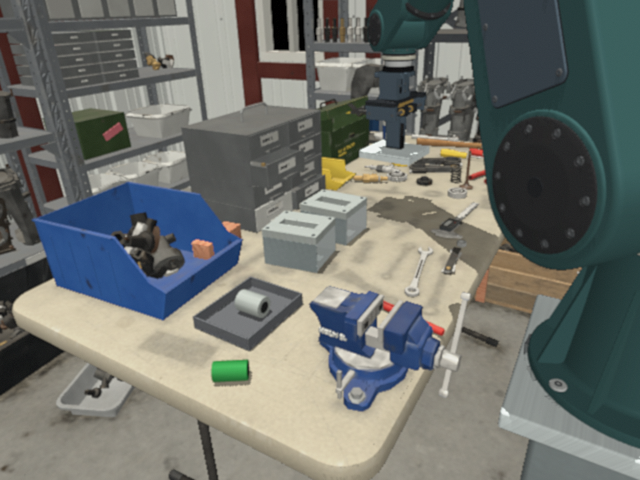

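```bash
python3 - <<'E'
from meas import *
c=get_calibration('wrist');o=get_obs();T=o['eef_pos'];Rm=R.from_quat(o['tool_rot']).as_matrix()
b=cv2.imread('pics/w15.png');g=cv2.cvtColor(b,cv2.COLOR_BGR2GRAY)
print(g[150:166,320],g[180,200:215],g[180,430:445])
for z in (T[2]-.0055,):
  for uv in [(215,158),(430,158),(208,180),(437,180)]:
    p=onz(c,*uv,z); print(uv,(Rm.T@(p-T)*1000).round(1))
# re-estimate go gauge pose from t15 (top), centre slot & box
c=get_calibration('top');b=cv2.imread('pics/t15.png');hsv=cv2.cvtColor(b,cv2.COLOR_BGR2HSV);P=cloud(c,np.load('pics/t15.npy'))
m=((P[...,2]>.06)&(P[...,2]<.10)&(hsv[...,2]>140)).astype(np.uint8)*255; M=np.zeros_like(m); M[160:245,340:403]=m[160:245,340:403]
print(rectw(c,M,.08))
E
```

```text
[160 160 158 156 155 155 152 156 173 201 213 215 216 216 216 218] [173 173 172 172 173 174 175 191 212 218 218 219 217 217 218] [217 215 216 215 217 216 205 183 158 157 156 157 160 161 160]
(215, 158) [ 69.4 -53.6   5.4]
(430, 158) [69.5 55.8  5.2]
(208, 180) [ 58.4 -58.1   5.5]
(437, 180) [58.5 60.3  5.2]
[ 6.086e+02 -2.162e+02  1.196e+02  1.039e+02 -1.000e-01]
```

Emit:
send_rows(commands="0 0 -0.04 0 0 0 0;0 0 -0.041 0 0 0 0;0 0 0 4 -12 0 0;0 0 0 8 -24 0 0;0 0 0 10 -30 0 0;0 0 0 10 -32 0 0;0 0 0 10 -32 0 0;0 0 0 10 -30 0 0;0 0 0 7.5 -23 0 0;0 0 0 4 -12 0 0;0 0 0 1.5 -5 0 0;0 0 0 0 0 0 0")

```text
clock: 29.83
eef_pos: [0.609, -0.2172, 0.1678]
tool_rot: [1.0, 0.003, -0.0, -0.0]
ft_force: [0.5, 1.1, -2.6]
gripper_width: 0.0175
```

Emit:
send_rows(commands="0 0 0 0 0 0 0;0 0 0 0 0 0 0")

```text
clock: 30.0
eef_pos: [0.6087, -0.2191, 0.1682]
tool_rot: [1.0, 0.002, -0.0, 0.0]
ft_force: [-0.2, -0.2, -2.1]
gripper_width: 0.0175
```

```bash
python3 go.py 608.6 -217 115 0.3;python3 - <<'E'
from meas import *
c,b,d=snap('wrist','w16')
E
```

```text
clock 30.0 tcp [ 608.7 -219.1  168.2] w 17.5 F [-0.2 -0.2 -2.1]
turn [ 0.      0.0003 -0.0005] then shift [-0.1 -2.1 53.2] min rows 2.0 1.0 if shift first [-0.1 -2.1 53.2]
```

View pics/w16.png

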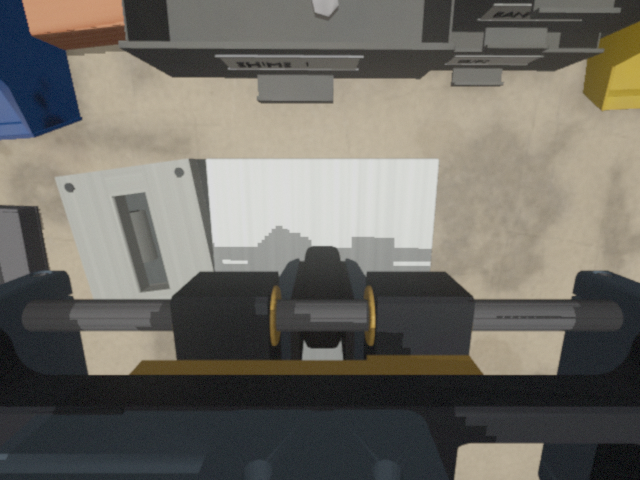

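Emit:
send_rows(commands="0 0 0 0 -2 15 0;0 0 0 0 0 22 0;0 0 0 0 0 12 0;0 0 0 0 0 6 0;0 0 0 0 0 0 0;0 0 0 0 0 0 0;0 0 0 0 0 0 0;0 0 0 0 0 0 0")

```text
clock: 30.72
eef_pos: [0.6096, -0.2163, 0.1144]
tool_rot: [1.0, 0.003, 0.001, 0.0]
ft_force: [-0.4, -0.2, -2.3]
gripper_width: 0.0174
```

```bash
python3 - <<'E'
from meas import *
from go import go
go(608.6,-217,90,.3)
c,b,d=snap('scene','s17'); cv2.imwrite('pics/s17c.png',cv2.resize(b[140:300,240:440],None,fx=4,fy=3.6,interpolation=cv2.INTER_CUBIC))
E
```

```text
clock 30.7 tcp [ 609.6 -216.3  114.4] w 17.4 F [-0.4 -0.2 -2.3]
turn [ 0.0005 -0.0013  0.0006] then shift [-1.   0.7 24.4] min rows 1.0 1.0 if shift first [-1.   0.6 24.4]
```

View pics/s17c.png

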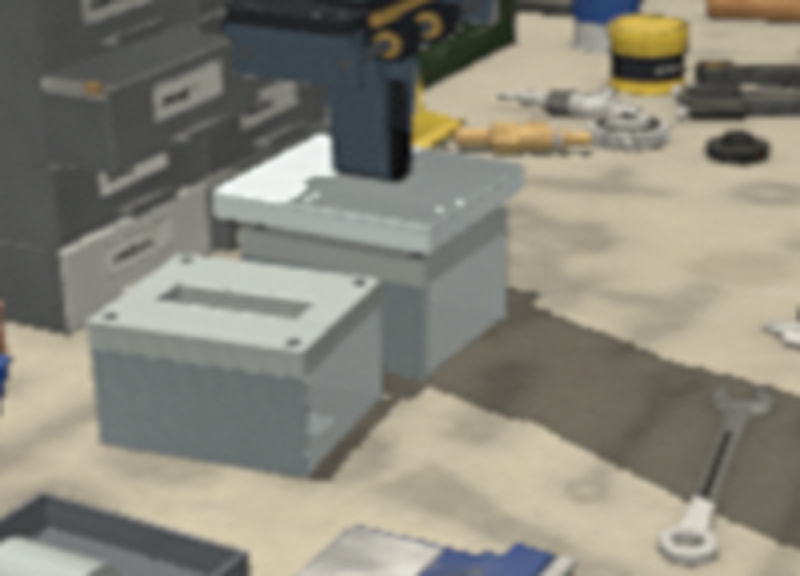

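Emit:
send_rows(commands="0 0 0 -0.7 0.4 4 0;0 0 0 0 0 4 0;0 0 0 0 0 3 0;0 0 0 0 0 2 0;0 0 0 0 0 0 0;0 0 0 0 0 0 0")

```text
clock: 31.27
eef_pos: [0.6082, -0.2164, 0.1002]
tool_rot: [1.0, 0.003, -0.0, -0.0]
ft_force: [0.2, -0.6, -3.0]
gripper_width: 0.0177
```

```bash
python3 go.py 608.6 -217 90 .3
```

```text
clock 31.3 tcp [ 608.2 -216.4  100.2] w 17.7 F [ 0.2 -0.6 -3. ]
turn [-0.0002  0.0004  0.0007] then shift [ 0.4  0.6 10.2] min rows 1.0 1.0 if shift first [ 0.4  0.6 10.2]
```

Emit:
send_rows(commands="0 0 0 0 0 3 0;0 0 0 0 0 3 0;0 0 0 0 0 2 0;0 0 0 0 0 1.5 0;0 0 0 0 0 0 0;0 0 0 0 0 0 0;0 0 0 0 0 0 0")

```text
clock: 31.85
eef_pos: [0.6084, -0.2165, 0.0909]
tool_rot: [1.0, 0.003, 0.0, 0.0]
ft_force: [0.5, -0.7, -2.1]
gripper_width: 0.0175
```

Now the press, in small steps.

Emit:
send_rows(commands="0 0 0 0 0 1 0;0 0 0 0 0 0.5 0;0 0 0 0 0 0 0;0 0 0 0 0 0 0")

```text
clock: 32.18
eef_pos: [0.6084, -0.2165, 0.0895]
tool_rot: [1.0, 0.003, 0.0, 0.0]
ft_force: [0.4, 0.3, -0.8]
gripper_width: 0.0179
```

Emit:
send_rows(commands="0 0 0 0 0 0.5 0;0 0 0 0 0 0 0;0 0 0 0 0 0 0")

```text
clock: 32.43
eef_pos: [0.6084, -0.2165, 0.0895]
tool_rot: [1.0, 0.003, 0.0, -0.0]
ft_force: [-3.7, 0.9, 7.2]
gripper_width: 0.0175
```

Emit:
send_rows(commands="0 0 0 0 0 0.5 0;0 0 0 0 0 0 0;0 0 0 0 0 0 0")

```text
clock: 32.68
eef_pos: [0.6084, -0.2165, 0.0895]
tool_rot: [1.0, 0.003, -0.0, -0.0]
ft_force: [-8.0, 3.1, 14.7]
gripper_width: 0.0172
```

Emit:
send_rows(commands="0 0 0 0 0 0.6 0;0 0 0 0 0 0 0;0 0 0 0 0 0 0;0 0 0 0 0 0 0;0 0 0 0 0 0 0")

```text
clock: 33.1
eef_pos: [0.6084, -0.2165, 0.0895]
tool_rot: [1.0, 0.003, -0.0, -0.0]
ft_force: [-12.1, 4.5, 23.6]
gripper_width: 0.0179
```

Emit:
send_rows(commands="0 0 0 0 0 -1.4 0;0 0 0 0 0 0 0;0 0 0 0 0 0 0.3;0 0 0 0 0 0 0.5;0 0 0 0 0 0 0.5;0 0 0 0 0 0 0.5;0 0 0 0 0 -10 0.5;0 0 0 0 0 -20 0.5;0 0 0 0 0 -30 0.6;0 0 0 0 0 -36 0.7;0 0 0 0 0 0 0.7;0 0 0 0 0 0 0.7")

```text
clock: 34.1
eef_pos: [0.6096, -0.2169, 0.1881]
tool_rot: [1.0, 0.003, 0.002, 0.001]
ft_force: [0.3, -0.5, 0.0]
gripper_width: 0.0633
```

Emit:
send_rows(commands="0 0 0 -15 0 -20 0.7;0 0 0 -25 0 -20 0.7;0 0 0 -30 0 0 0.7;0 0 0 -30 0 0 0.7;0 0 0 -20 0 0 0.7;0 0 0 0 0 0 0.7;0 0 0 0 0 0 0.7;0 0 0 0 0 0 0.7")

```text
clock: 34.77
eef_pos: [0.4888, -0.2172, 0.225]
tool_rot: [1.0, 0.003, -0.0, -0.0]
ft_force: [0.7, -0.1, 0.5]
gripper_width: 0.064
```

```bash
python3 - <<'E'
from meas import *
from go import go
c,b,d=snap('wrist','w20'); P=cloud(c,d)
c,b,d=snap('scene','s20'); cv2.imwrite('pics/s20c.png',cv2.resize(b[140:340,180:440],None,fx=3,fy=3,interpolation=cv2.INTER_CUBIC))
c,b,d=snap('top','t20')
go(500,-217,150,0)
o=proj(get_calibration('wrist'),[[.64,-.19,.084],[.64,-.24,.084],[.57,-.19,.084],[.57,-.24,.084]])
for u,v in o.round().astype(int): print(u,v,P[v-2:v+3,u-2:u+3,2].mean() if 0<=v<480 else '')
E
```

```text
clock 34.9 tcp [ 489.  -217.1  224.9] w 63.9 F [ 0.5  0.5 -0.5]
turn [-0.0002  0.0003  0.0063] then shift [11.  -0.1 74.9] min rows 2.0 1.0 if shift first [11.  -0.  74.9]
290 59 0.08350847024472893
349 60 0.08351183783560931
291 146 0.08359247672196567
347 146 0.08374846825989353
```

View pics/w20.png

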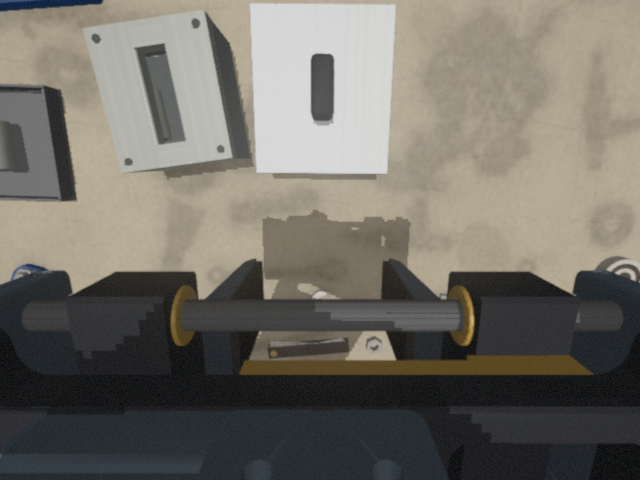

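View pics/s20c.png

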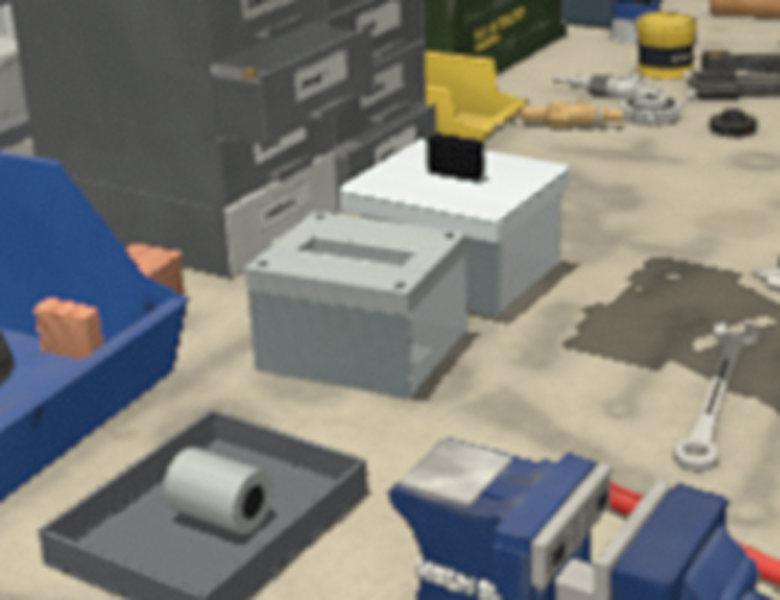

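View pics/t20.png

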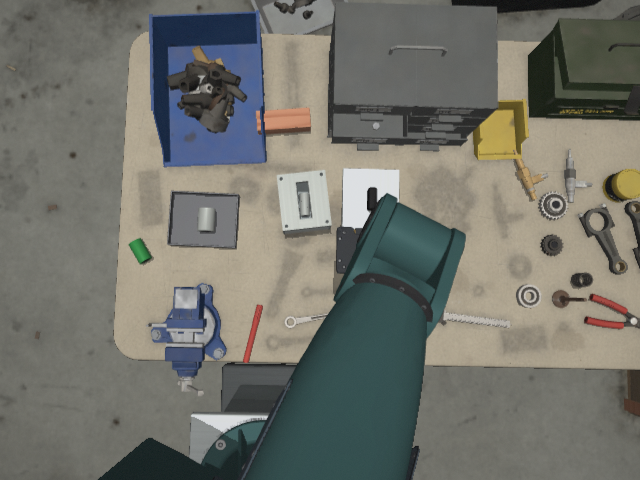

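The cover plate reads level at 83.5 to 83.7 mm and sits square. One last check: is the second worn pin really in the no-go bin? From above only one pin shows.

Emit:
send_rows(commands="0 0 0 5 -15 0 0.7;0 0 0 10 -30 0 0.7;0 0 0 10 -38 0 0.7;0 0 0 10 -38 0 0.7;0 0 0 10 -38 0 0.7;0 0 0 5 -38 0 0.7;0 0 0 0 -30 0 0.7;0 0 0 0 -20 0 0.7;0 0 0 0 0 0 0.7;0 0 0 0 0 0 0.7;0 0 0 0 0 0 0.7")

```text
clock: 35.83
eef_pos: [0.5371, 0.0299, 0.225]
tool_rot: [1.0, 0.003, -0.0, 0.0]
ft_force: [-0.9, 0.6, -0.1]
gripper_width: 0.0634
```

```bash
python3 - <<'E'
from meas import *
c,b,d=snap('wrist','w21'); P=cloud(c,d); u,v=proj(c,[.6108,-.0735,.08]).astype(int); print(u,v)
u=min(max(u,70),570);v=max(v,70)
A=cv2.resize(b[v-70:v+70,u-70:u+70],None,fx=3.5,fy=3.5,interpolation=cv2.INTER_CUBIC)
b9=cv2.imread('pics/w9.png'); B=cv2.resize(b9[20:160,50:190],None,fx=3.5,fy=3.5,interpolation=cv2.INTER_CUBIC)
cv2.imwrite('pics/ob.png',cv2.resize(np.hstack([A,B]),(800,400)))
for k in range(v-30,v+40,10): print(P[k,u-14:u+16:3,2].round(3))
print((P[v,u-14:u+16:3,1]).round(3))
E
```

```text
435 155
[0.08  0.003 0.004 0.003 0.004 0.003 0.003 0.004 0.066 0.075]
[0.079 0.024 0.023 0.004 0.003 0.003 0.005 0.004 0.066 0.073]
[0.078 0.024 0.023 0.004 0.003 0.005 0.004 0.002 0.064 0.072]
[0.079 0.027 0.026 0.003 0.002 0.005 0.003 0.005 0.063 0.072]
[0.08  0.078 0.023 0.004 0.005 0.004 0.002 0.004 0.003 0.069]
[0.079 0.079 0.024 0.003 0.003 0.003 0.003 0.002 0.005 0.071]
[0.081 0.08  0.003 0.004 0.005 0.004 0.003 0.004 0.004 0.069]
[-0.061 -0.079 -0.083 -0.093 -0.097 -0.099 -0.103 -0.106 -0.088 -0.088]
```

View pics/ob.png

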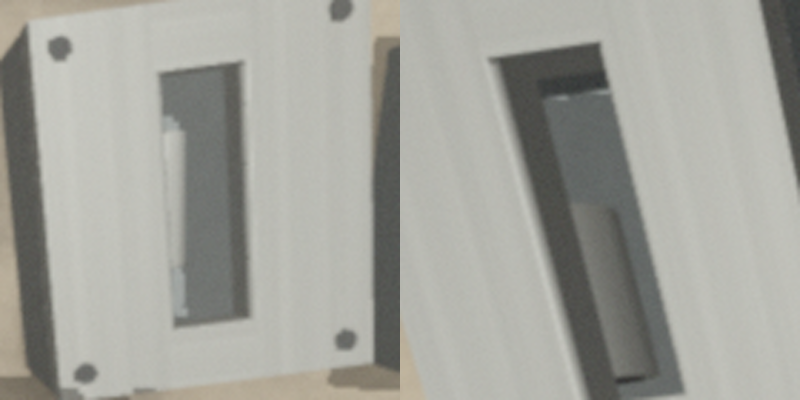

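```bash
python3 - <<'E'
from meas import *
o=get_obs(); c=get_calibration('wrist'); 
for nm,T in (('w9',[.5047,-.2182,.158]),('w6',None)):
    if T is None: continue
    c2=dict(c); c2['eye']=c['eye']+np.array(T)-o['eef_pos']
    P=cloud(c2,np.load(f'pics/{nm}.npy'))
    for v in (95,105,115,125,135,145): print(v,[tuple(P[v,u,1:].round(3)) for u in range(108,144,3)])
E
```

```text
95 [(np.float64(-0.063), np.float64(0.067)), (np.float64(-0.041), np.float64(0.025)), (np.float64(-0.042), np.float64(0.023)), (np.float64(-0.044), np.float64(0.022)), (np.float64(-0.045), np.float64(0.02)), (np.float64(-0.047), np.float64(0.018)), (np.float64(-0.046), np.float64(0.011)), (np.float64(-0.044), np.float64(0.003)), (np.float64(-0.047), np.float64(0.003)), (np.float64(-0.089), np.float64(0.079)), (np.float64(-0.092), np.float64(0.08)), (np.float64(-0.094), np.float64(0.081))]
105 [(np.float64(-0.064), np.float64(0.07)), (np.float64(-0.064), np.float64(0.066)), (np.float64(-0.041), np.float64(0.024)), (np.float64(-0.043), np.float64(0.022)), (np.float64(-0.045), np.float64(0.021)), (np.float64(-0.046), np.float64(0.019)), (np.float64(-0.047), np.float64(0.016)), (np.float64(-0.047), np.float64(0.01)), (np.float64(-0.046), np.float64(0.004)), (np.float64(-0.048), np.float64(0.003)), (np.float64(-0.091), np.float64(0.08)), (np.float64(-0.093), np.float64(0.08))]
115 [(np.float64(-0.065), np.float64(0.074)), (np.float64(-0.065), np.float64(0.07)), (np.float64(-0.065), np.flo
[... 1162 characters left out ...]
, (np.float64(-0.049), np.float64(0.021)), (np.float64(-0.05), np.float64(0.018)), (np.float64(-0.051), np.float64(0.015)), (np.float64(-0.049), np.float64(0.005)), (np.float64(-0.051), np.float64(0.005))]
145 [(np.float64(-0.066), np.float64(0.08)), (np.float64(-0.066), np.float64(0.077)), (np.float64(-0.068), np.float64(0.076)), (np.float64(-0.068), np.float64(0.073)), (np.float64(-0.067), np.float64(0.067)), (np.float64(-0.067), np.float64(0.064)), (np.float64(-0.047), np.float64(0.025)), (np.float64(-0.049), np.float64(0.023)), (np.float64(-0.051), np.float64(0.022)), (np.float64(-0.052), np.float64(0.019)), (np.float64(-0.052), np.float64(0.013)), (np.float64(-0.05), np.float64(0.004))]
```

The two oblique views show two separate pins on the no-go bin floor, one at y ≈ −0.04 and one at y ≈ −0.075. All four pins are accounted for, so I'm handing in.

```bash
python3 -c "
from plant import *
print(close_job())"
```

```text
the job is handed in; nothing more can be done
None
```

The job is handed in at about 36 s on the robot's clock. All four pins present are sorted, and the dust cover is fully home on the go gauge and released. The green cylinder was left alone.

- **Pins:** Both 22 mm pins went through the no-go slot, the left gauge. The 30 mm pin went through the go slot, the right gauge. The 38 mm pin is in the grey tray. I sized the pins from the camera images and the grip width and took each straight to its place. I did not try the 30 mm pin in the no-go slot or the 38 mm pin in either slot.
- **Cover:** I set it squarely on the go gauge and pressed until the force read about 24 N, at the height expected for fully home. After I let go, the plate read level at 83.5–83.7 mm.
- **Last checks:** From above, only one pin showed in the no-go bin. Depth readings from two angled views put two separate pins on its floor. The tray and its pin were in place, and no loose pins were left on the table.
- **Disagreement:** The wrist and top cameras disagreed by about 2–3 mm across the go gauge. I aimed between the two readings, and both the pin and the cover went in without trouble.

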